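# Seat and lock a telescope tube in its V cradle

## Task

Move the telescope tube from the wooden rest into the V's of the metal cradle, its flatted key end towards the latch, and roll it there until you feel that the flat faces up. Then swing the latch over the flat right to its stop, so that the tube is locked, and let go; leave the other things on the bench where they are.

Things in the scene. Friction and masses are not known exactly. Their poses are not given: they have to be found in the camera images.
- tube_mid (a point): Telescope tube: aluminium, 182 mm long, 36 mm across, 0.25 to 0.4 kg, lying level. Point on its axis midway between two thin flanges (44 mm across, 5 mm thick, centred 38.5 mm to each side); between them 72 mm of plain round barrel with a black sleeve: the place to grip. +y runs along the axis to the key end. From the flanges on it is 36 mm round to 66 mm from here on +y, 80 mm (its end) on -y.
- tube_key (a point): Point on the tube's axis mid-way along the key end, 84 mm from tube_mid along +y. The key end, 66 to 102 mm from tube_mid, is the same 36 mm round but with one flat milled along it: 28 mm wide, 11 mm from the axis. When it faces up, its surface is 11 mm above the axis; elsewhere the crown is 18 mm above. Frame as tube_mid.
- tube: The tube; origin and axes are those of tube_mid. They turn with the tube as it rolls but do NOT tell where the flat faces: that differs each time and must be felt or seen. At the start the flat is turned 60 to 150 degrees from straight up, over the rest's +x side (the robot's right).
- rest_axis (a point): Where tube_mid lies at first, 72 mm above the table, on a fixed wooden rest with two V blocks (90 degree V, 16 mm thick, 68 mm wide, centred 52 mm either side along y, tops 0.5 mm below this point). y runs along the V, +y being where the key end lies. Between the blocks it is free down to a base 12 mm high.
- cradle_axis (a point): Where tube_mid belongs in the fixed metal cradle, 80 mm above the table; y runs along the V, +y towards the latch, where the key end goes. Two aluminium V blocks (90 degree V, 16 mm thick, 68 mm wide, tops 0.5 mm below this point) are centred 52 mm either side along y: the flanges lie just inside them, 3 mm to spare each way. Free between them down to a base 12 mm high.
- cradle_key (a point): Fixed point of the cradle, 84 mm along +y from cradle_axis, same height and frame: where tube_key belongs.
- cradle: The cradle: origin under cradle_axis at table height, same axes: y points roughly away from the robot, x to the robot's right. Base 130 mm wide along x.
- latch (a joint): Turn latch on a post beside the key end, 42 mm along the cradle's +x and 109 mm along +y from cradle_axis; turns about the vertical. 0: points to +y, clear of the tube (starts 0.1 to 0.5); grows anticlockwise from above to its stop at 1.95, lying over the key end (shut). The end face of a wrongly turned tube stops it at about 1.57; it passes if the flat faces up within about 9 degrees. Friction 0.08 N m.
- latch_peg (a point): Middle of the latch's upright round peg, 12 mm across, 30 mm tall, 36 mm from the pivot; its foot is 21 mm above cradle_axis. The bar below is 14 mm wide, 8 mm thick, 60 mm long from the pivot, its underside 13.2 mm above cradle_axis (2.2 mm over the flat). The pivot's post is 18 mm across and ends below the bar. The latch stays where it is left.
- beaker: Bystander: empty glass beaker, 68 mm across, 85 mm tall; origin at the centre of its underside.
- flask: Bystander: empty conical glass flask, 84 mm across, 124 mm tall; origin at the centre of its underside.
- weight: Bystander: brass balance weight, 38 mm across, 50 mm tall; origin at the centre of its underside.
- dish: Bystander: closed clear plastic petri dish, 90 mm across, 14 mm tall; origin at the centre of its underside.
- eyepiece: Bystander: black eyepiece standing on end, 32 mm across, 50 mm tall; origin at the centre of its underside.
- lens: Bystander: upright round lens 52 mm across on a square 50 mm foot, 90 mm tall; origin at the centre of its underside.
- washbottle: Bystander: white plastic bottle, 64 mm across, 160 mm tall; origin at the centre of its underside.
Things that resemble listed ones, but are neither listed nor needed, are in the scene too. Leave any turquoise or yellow look-alike of the tube alone.

How it is judged (in metres and radians):
On the way, in this order (a step that is already met when the one before it is completed fails the run):
1. the tube lies in both V's of the cradle, key end at the latch, with the latch still open (distance between tube_mid and cradle_axis below 0.0065 m and distance between tube_key and cradle_key below 0.0065 m and z of each of tube_mid, tube_key in the frame of cradle below 0.0825 m and value of joint latch below 1.3 rad), for 0.2 s.
2. the latch is turned to its stop over the key end's flat (distance between tube_mid and cradle_axis below 0.0065 m and distance between tube_key and cradle_key below 0.0065 m and z of each of tube_mid, tube_key in the frame of cradle below 0.0825 m and value of joint latch above 1.85 rad), for 0.2 s.
At the end, for the whole second after the job is handed in: The tube rests in both V's of the cradle (tube_mid and tube_key within 6.5 mm of cradle_axis and cradle_key, and not lifted more than 2.5 mm), the latch is shut over the flat (joint above 1.85 rad), the tube is still (all of step 2 and linear speed of tube below 0.02 m/s and angular speed of tube below 0.2 rad/s); the robot touches nothing.
It fails at once if another thing on the bench is shoved by more than 30 mm (distance of any of beaker, flask, weight, dish, eyepiece, lens, washbottle from where it was at the start of the episode above 0.03 m).
It fails at once if another thing on the bench is tipped over (angle between any of beaker, flask, weight, dish, eyepiece, lens, washbottle's own z axis and vertical above 0.5 rad).
It also fails if it takes over 72 s, if anything falls off the work surface, if the arm or the gripper's body presses on something with over 40 N, if the wrist force passes 120 N, or if a joint passes its speed limit or range.

## Robot

A 6-joint arm with a two-finger parallel gripper is mounted at the origin on the work surface. World frame = base frame: x ahead of the robot, y to its left, z up, the work surface at z = 0. Lengths are in mm, angles in rad, forces in N, time in s.
With the tool pointing down it reaches from about 275 to 825 mm from the base axis. Payload 4.9 kg.
Tool frame: the origin (TCP) lies midway between the tips of the shut fingers; the grasp point (between the pads) lies r.pinch_z behind it (r.pinch_z is the distance from the TCP to the grasp point, in mm); z points along the fingers, y is the direction in which the jaws open and shut (so a half turn about z gives the same grasp; the last joint's range is limited). The gripper opens to 85 mm and grips with 20 to 120 N. Pads are 22 mm wide; open, the fingers measure 114 mm over their backs; the gripper's body (76 mm by 85 mm) begins 54 mm behind the grasp point. The pads swing forward as they close: fully open they stand 13 mm farther back than shut.
Start: joints at [1.061, 0.326, -0.193, 1.052, 0, 1.437], TCP at [201.855, 511.638, 231.281] pointing down, gripper open.
Joint ranges: [-2.65, 2.65], [-0.97, 1.79], [-1.3, 1.35], [-1.93, 2.1], [-1.47, 1.37], [-3.14, 3.14]. Speed limits (rad/s): [2.57, 2.57, 3.14, 3.14, 3.14, 3.14].

## Interface

Orientations are given as a 3x3 rotation matrix whose columns are the frame's x, y, z axes.
In Python, from cell import r gives the robot as it stands.
- The arm moves only by the tool drive_tool, never from a script. Its arguments are lists of equal length, an entry for each row: "xyz": the shift along the tool's x, y, z in cm, a list of three; "dr": the turn, a rotation vector about the tool's x, y, z in degrees, a list of three; "grip": the closure, from -1 (fully open) to 1 (shut). A call has exactly 8 rows; each row is the pose to reach, as a shift and turn from the pose commanded when the call began, along the tool's axes at that moment; what a row does not reach only later rows make up. A row lasts 1/8 s, in which the tool goes at most 62.5 mm and 10.7 degrees, less where a joint would pass 70% of its speed; a pose out of reach is approached as far as the arm can. A call with a gripper value outside its range is refused whole. The fingers move at their own pace and stop on an object; the grip force is fixed at half the most. Time passes only in rows, so rows that repeat a pose let the fingers close, or fill a call up. It gives the time, the measured TCP pose, the force and the opening at its end, in the units of the state.
- r.get_obs(): the state, without advancing time (a new reading comes with each control period).
- r.camera(name): name is "scene" or "top" or "wrist"; returns a dict with "img" (384x512x3 uint8, red, green, blue), "vertical_fov" (degrees; the focal length in pixels is half the picture's height over the tangent of half this angle, whatever the lens; pixels are square), "cx", "cy" (the principal point, pixels), "k1" (the pictures are not rectified: a ray, as slopes to the right and down, at radius r is drawn at 1 + k1 r^2 times it, then the intrinsics apply), "R" (3x3) and "t" (3): a world point X has camera coordinates R X + t; the wrist camera has in their place "T_tool_cam" (4x4, takes a point from camera to tool coordinates, whose origin is the TCP and whose axes are the flange's). Camera axes: x right, y down, z forward; pixel columns grow to the right and rows downward; lengths in mm; the calibration is good to about 2 mm. A picture is of the moment at which its call begins: read the wrist's pose just before it. There is no depth.
- r.sign_off(): hands the job in, once; it reports no verdict.
The state is a dict: "t": time; "qpos": joint angles; "qd": joint speeds; "joint_efforts": joint torques, N m; "tool_pos": TCP position; "orientation": TCP orientation; "ft_force": force on the tool from outside, world axes, zero at the start; "torque": the same for the moment, N m; "grip_width": opening from 0.0 (shut) to 1.0 (fully open).
Only numpy, scipy, OpenCV 4.12 (cv2) and the standard library are available. Lean on these libraries where they do the work, as an engineer would, in place of code of your own. Each camera call takes 0.05 s, during which the arm holds its last target.

## Working session

There is one attempt and no reset: what is moved stays moved. The work goes in short steps, Python scripts to look and compute and a tool call to move; the robot and the scene stay as the last step left them, time stands still between calls to the robot, and variables do not carry over. Pictures are saved under pics/ and viewed, and the job is handed in when it is done.

Besides the shell and the picture viewer there is one more tool, called after "Request:" by a JSON object that holds its "api" and its "payload", one argument or row to a line. drive_tool: Moves the arm, as the interface text tells. Its arguments: {"type":"object","properties":{"xyz":{"type":"array","items":{"type":"array","items":{"type":"number"}}},"dr":{"type":"array","items":{"type":"array","items":{"type":"number"}}},"grip":{"type":"array","items":{"type":"number"}}},"required":["xyz","dr","grip"]}

```bash
ls; mkdir -p pics
python3 - <<'E'
from cell import r
import cv2
print(r.pinch_z)
o=r.get_obs(); print(o)
for n in ["scene","top","wrist"]:
    c=r.camera(n); cv2.imwrite(f"pics/{n}0.png",c["img"][:,:,::-1])
    print(n,{k:v for k,v in c.items() if k!="img"})
E
```

```text
pics
18.700000000000003
{'t': 0.0, 'qpos': array([ 1.06081695e+00,  3.26933839e-01, -1.93562323e-01,  1.05199233e+00,
        2.89639107e-05,  1.43662988e+00]), 'qd': array([ 0.00162016,  0.00058536, -0.00056749, -0.00044771, -0.00101694,
        0.00053617]), 'joint_efforts': array([ 7.54549401e-04, -4.43393719e+01,  2.62442172e+01,  1.54971593e-02,
       -1.45425256e-04, -6.92283521e-06]), 'tool_pos': array([201.55169723, 511.13230456, 230.51547943]), 'orientation': array([[-9.30209443e-01,  3.67028157e-01, -8.51321963e-04],
       [ 3.67029055e-01,  9.30208328e-01, -1.46270144e-03],
       [ 2.55054167e-04, -1.67307858e-03, -9.99998568e-01]]), 'ft_force': array([-0.62657576, -0.23617133, -0.09727379]), 'torque': array([ 0.00727646, -0.01154799,  0.03179952]), 'grip_width': 0.9962317091229212}
scene {'vertical_fov': 55.403543381196656, 'cx': 263.54598580753475, 'cy': 192.94741666098787, 'k1': 0.015810794707032828, 'R': array([[-0.04849014,  0.99881183, -0.00486087],
       [ 0.66454912,  0.02862851, -0.74669597],
       [-0.74566961, -0.03943768, -0.66514772]]), 't': array([  20.27931297, -254.39141748, 1631.06773847])}
top {'vertical_fov': 54.96911720714445, 'cx': 250.99027751707604, 'cy': 196.14072501951793, 'k1': -0.08126649079965302, 'R': array([[ 0.02131939, -0.99976468, -0.00400831],
       [-0.97770294, -0.02001085, -0.20903713],
       [ 0.20890773,  0.00837548, -0.97789949]]), 't': array([   9.22526134,  506.22432314, 1355.7158453 ])}
wrist {'vertical_fov': 69.04162628759366, 'cx': 257.37231640308846, 'cy': 190.41995516354103, 'k1': -0.06478290576780825, 'T_tool_cam': array([[ 4.66542400e-04, -9.50470275e-01, -3.10815121e-01,
         8.01715220e+01],
       [ 9.99999502e-01,  7.17730656e-04, -6.93786989e-04,
         1.73753233e-01],
       [ 8.82505450e-04, -3.10814642e-01,  9.50470136e-01,
        -1.42848548e+02],
       [ 0.00000000e+00,  0.00000000e+00,  0.00000000e+00,
         1.00000000e+00]])}
```

View pics/scene0.png

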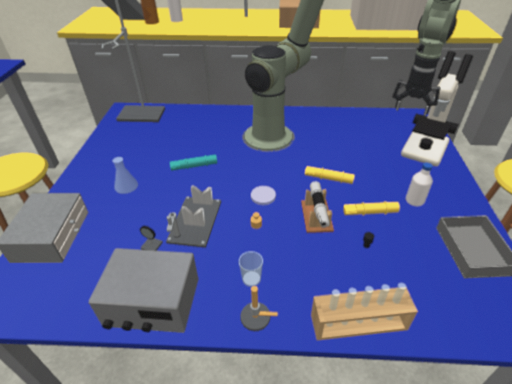

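View pics/top0.png

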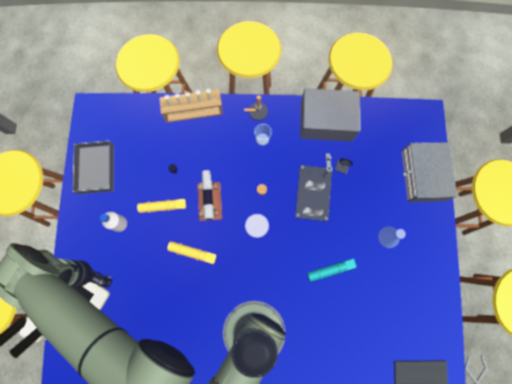

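View pics/wrist0.png

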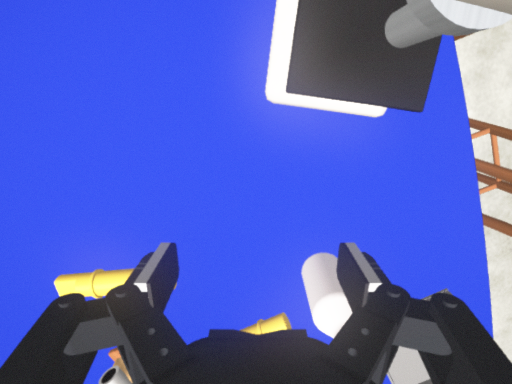

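The scene shows the tube on the wooden rest at about (318,205) in scene and (208,195) in top. The cradle is at (313,193) in top with the latch near (329,162). I'll write ray helpers and enlarge these areas.

```bash
cat > h.py <<'E'
import numpy as np,cv2
from cell import r
def K(c):
    f=c["img"].shape[0]/2/np.tan(np.radians(c["vertical_fov"]/2)); return f
def ext(c,o=None):
    if "R" in c: return np.array(c["R"]),np.array(c["t"])
    T=np.eye(4);T[:3,:3]=o["orientation"];T[:3,3]=o["tool_pos"]
    M=np.linalg.inv(T@np.array(c["T_tool_cam"])); return M[:3,:3],M[:3,3]
def ray(c,px,o=None):
    R,t=ext(c,o); f=K(c)
    d=np.array([(px[0]-c["cx"])/f,(px[1]-c["cy"])/f]); u=d.copy()
    for _ in range(20): u=d/(1+c["k1"]*(u@u))
    v=R.T@np.array([u[0],u[1],1.]); return -R.T@t,v
def onz(c,px,z,o=None):
    p,v=ray(c,px,o); return p+v*(z-p[2])/v[2]
def proj(c,X,o=None):
    R,t=ext(c,o);p=R@np.array(X,float)+t;u=p[:2]/p[2];u=u*(1+c["k1"]*(u@u));f=K(c)
    return np.array([c["cx"]+f*u[0],c["cy"]+f*u[1]])
def crop(c,x0,y0,w,h,s,name):
    im=c["img"][y0:y0+h,x0:x0+w,::-1]
    cv2.imwrite("pics/"+name,cv2.resize(im,None,fx=s,fy=s,interpolation=cv2.INTER_CUBIC))
E
python3 - <<'E'
from h import *
c=r.camera("top"); crop(c,180,145,190,90,4,"topc.png")
for p in [(208,172),(208,215)]: print(onz(c,p,72))
for p in [(313,168),(313,215),(329,160)]: print(onz(c,p,80))
c=r.camera("scene"); crop(c,150,165,200,90,4,"scenec.png")
E
```

```text
[593.08352502 186.19330523  72.        ]
[426.71228243 178.56083836  72.        ]
[ 614.86604541 -214.61225113   80.        ]
[ 433.41753244 -212.03638466   80.        ]
[ 648.24167425 -276.82554343   80.        ]
```

View pics/topc.png

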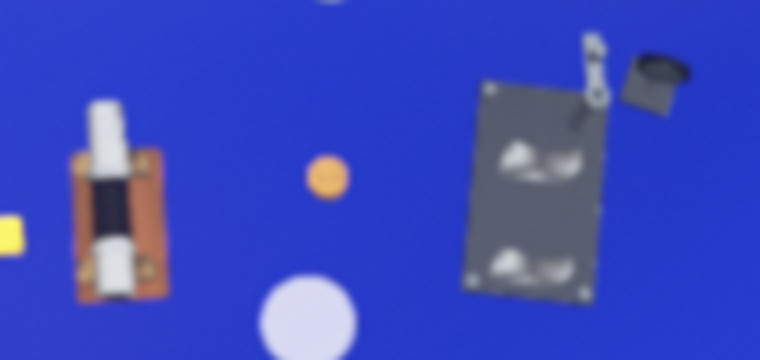

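View pics/scenec.png

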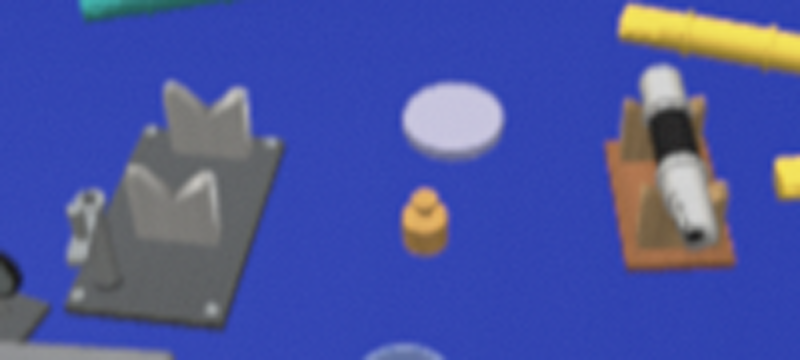

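```bash
cat >> h.py <<'E'
from scipy.spatial.transform import Rotation as Rot
def Rdown(yaw,roll=0.):
    # yaw: world direction (rad) of tube/cradle +y axis; tool x = -axis, z down; roll about axis a: + = right-hand about axis
    a=np.array([np.cos(yaw),np.sin(yaw),0]); x=-a; z=np.array([0,0,-1.]); y=np.cross(z,x)
    return Rot.from_rotvec(a*roll).as_matrix()@np.stack([x,y,z],1)
def delta(pos,R,o=None,ref=None):
    o=o or r.get_obs(); R0=o["orientation"] if ref is None else ref[1]; p0=o["tool_pos"] if ref is None else ref[0]
    d=R0.T@(np.array(pos)-p0)/10; v=Rot.from_matrix(R0.T@R).as_rotvec(degrees=True)
    print("xyz",d.round(2),"dr",v.round(1),"t",o["t"]); return d,v
E
python3 - <<'E'
from h import *
c=r.camera("top")
g=lambda x,y:(180+x/4,145+y/4)
A=onz(c,g(104,106),80);B=onz(c,g(116,290),80)
print(A,B,np.hypot(*(A-B)[:2]))
# cradle base corner bolts z 12
for p in [(489,89),(605,101),(472,281),(585,293)]: print(onz(c,g(*p),12))
print("pivot",onz(c,g(597,95),100),"tip",onz(c,g(593,42),100))
yaw=np.arctan2(*(A-B)[:2][::-1]);print(yaw)
m=(A+B)/2
R=Rdown(yaw)
# camera above tube: place tcp back so tube center in view
delta(np.array([m[0],m[1],230]),R)
E
```

```text
[592.66852444 192.87187649  80.        ] [416.15769883 173.42361301  80.        ] 177.57901484262294
[ 637.33028753 -182.64721825   12.        ]
[ 627.4364963  -299.12000781   12.        ]
[ 442.45704583 -164.49556745   12.        ]
[ 432.75571904 -274.77119634   12.        ]
pivot [ 607.34931907 -272.6657106   100.        ] tip [ 659.58398769 -270.22139236  100.        ]
0.10973905454854303
xyz [-40.2  -19.43   0.11] dr [ -0.   -0.  -27.8] t 0.3
```

Request:
{"api": "drive_tool", "payload": {
  "xyz": [
    [-5,-2.4,0],
    [-10,-4.8,0],
    [-15,-7.2,0],
    [-20,-9.7,0],
    [-25,-12.1,0],
    [-30,-14.5,0],
    [-35,-17,0],
    [-40.2,-19.4,0]
  ],
  "dr": [
    [0,0,-4],
    [0,0,-8],
    [0,0,-12],
    [0,0,-16],
    [0,0,-20],
    [0,0,-24],
    [0,0,-27.8],
    [0,0,-27.8]
  ],
  "grip": [-1,-1,-1,-1,-1,-1,-1,-1]
}}

```text
t: 1.3
tool_pos: [505.6, 182.2, 231.4]
orientation: [[-0.994, -0.109, 0.0], [-0.109, 0.994, 0.0], [-0.0, 0.0, -1.0]]
ft_force: [1.0, 1.2, 0.1]
grip_width: 1.0
```

Run:
```python
from h import *
o=r.get_obs();print(o["tool_pos"],o["orientation"].round(3),o["ft_force"])
c=r.camera("wrist"); crop(c,0,0,512,384,1.5,"w1.png")
c=r.camera("scene"); crop(c,270,150,100,90,8,"s1.png")
```

```text
[505.61338559 182.1566309  231.41523543] [[-0.994 -0.109  0.   ]
 [-0.109  0.994  0.   ]
 [-0.     0.    -1.   ]] [1.01066278 1.20459871 0.07931411]
```

View pics/w1.png

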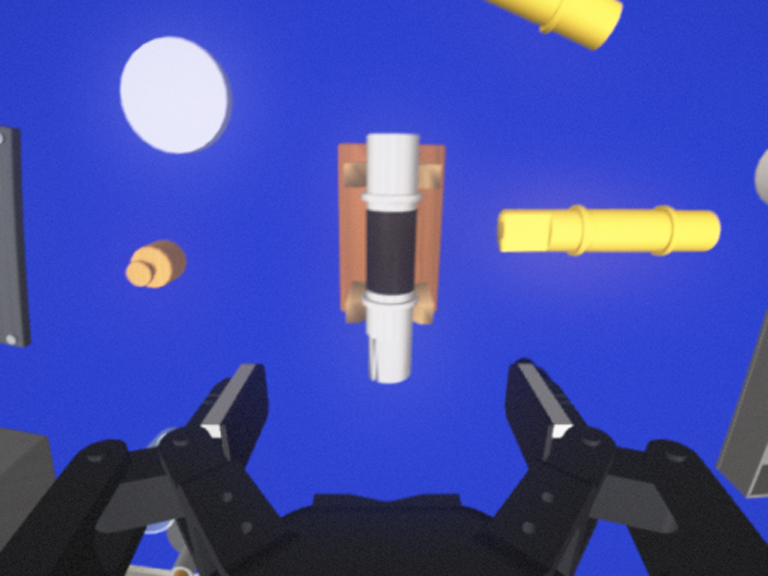

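View pics/s1.png

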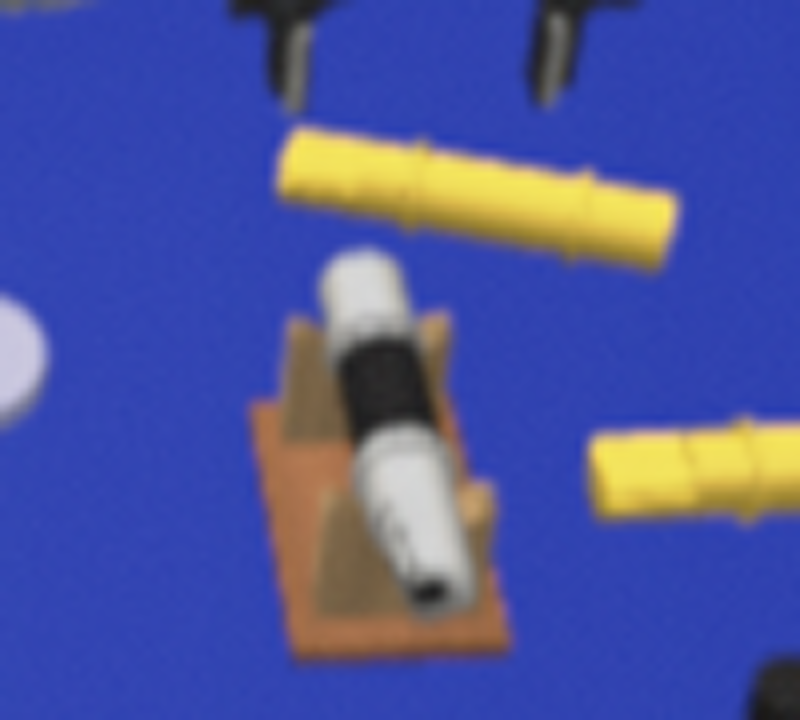

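Run:
```python
from h import *
c=r.camera("wrist"); crop(c,225,80,70,180,6,"w2.png")
im=cv2.imread("pics/w2.png"); 
cv2.imwrite("pics/w2a.png",im[500:1080][:, :]);
```

```text
(no output)
```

View pics/w2a.png

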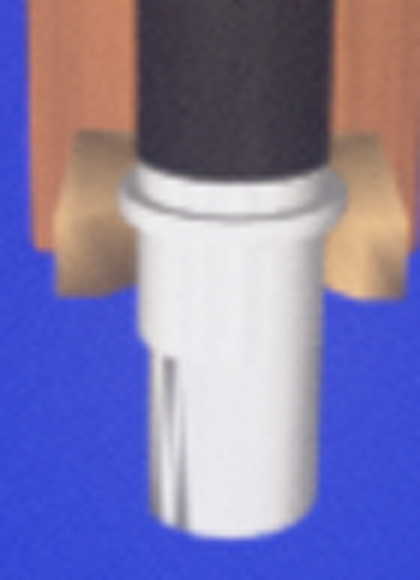

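Run:
```python
from h import *
o=r.get_obs();c=r.camera("wrist"); img=c["img"].astype(int)
# sleeve: dark
sub=img[:, 235:290]; dark=(sub.max(2)<110)
rows=[y for y in range(110,215) if dark[y].sum()>15]
print(rows[0],rows[-1])
mid=[]
for y in (150,160,170,180,190):
    row=img[y]; xs=[x for x in range(230,300) if row[x].max()<110]
    L,Rr=xs[0],xs[-1]+1; a=onz(c,(L-.5,y),75,o);b=onz(c,(Rr-.5,y),75,o)
    print(y,L,Rr,((a+b)/2).round(1),np.linalg.norm(a-b).round(1))
for y in (rows[0]-.5,rows[-1]+.5): print(onz(c,(260.5,y),90,o).round(1))
for y in range(75,262,1):
    row=img[y]; 
    if y%20==15:
        w=[x for x in range(230,300) if row[x].min()>120]
        if w: a=onz(c,(w[0]-.5,y),75,o);b=onz(c,(w[-1]+.5,y),75,o);print("w",y,w[0],w[-1],((a+b)/2).round(1),np.linalg.norm(a-b).round(1))
print(img[80:100,262].tolist()[:2]); print([int(v) for v in img[84:94,262].min(1)],[int(v) for v in img[246:258,262].min(1)])
print([ (y,int(img[y,262].min())) for y in list(range(124,142))+list(range(190,205))])
```

```text
140 194
150 246 279 [477.5 183.8  75. ] 35.5
160 246 279 [488.4 185.   75. ] 35.9
170 246 278 [499.6 185.6  75. ] 35.2
180 246 278 [511.  186.9  75. ] 35.6
190 245 278 [522.7 187.6  75. ] 37.2
[464.5 180.6  90. ]
[522.9 186.9  90. ]
w 95 245 280 [421.2 178.1  75. ] 36.7
w 115 231 288 [441.3 177.1  75. ] 60.3
w 135 245 279 [461.6 182.   75. ] 37.1
w 195 243 287 [528.1 192.8  75. ] 51.0
w 215 246 276 [553.  190.9  75. ] 36.0
w 235 248 275 [578.6 194.4  75. ] 33.3
[[63, 79, 211], [61, 77, 211]]
[65, 63, 70, 129, 224, 234, 235, 234, 235, 235] [231, 232, 232, 232, 233, 231, 231, 227, 195, 88, 63, 56]
[(124, 236), (125, 237), (126, 237), (127, 235), (128, 225), (129, 225), (130, 233), (131, 236), (132, 237), (133, 234), (134, 228), (135, 234), (136, 236), (137, 236), (138, 234), (139, 219), (140, 109), (141, 71), (190, 59), (191, 58), (192, 66), (193, 61), (194, 64), (195, 108), (196, 205), (197, 232), (198, 235), (199, 235), (200, 230), (201, 182), (202, 194), (203, 232), (204, 235)]
```

Run:
```python
from h import *
o=r.get_obs();c=r.camera("wrist")
a=onz(c,(262,86.8),90,o);b=onz(c,(261,254.6),90,o);print(a,b,np.linalg.norm(a-b), a+(b-a)*80/182)
for f in (128.5,134,201.5): print(onz(c,(261,f),94,o))
m=np.array([494,185.,72]); yaw=.096
for tilt in (35,):
  R=Rdown(yaw,np.radians(tilt)); print(R.round(2)); z=R[:,2]
  delta(m+z*18.7-z*70,R); delta(m+z*18.7,R)
```

```text
[412.53137131 177.55606518  90.        ] [594.63167248 196.95466247  90.        ] 183.13062349798307 [492.57545973 186.08292113  90.        ]
[451.69365824 180.90472011  94.        ]
[457.04229396 181.50151457  94.        ]
[527.89110425 189.42291975  94.        ]
[[-1.   -0.08 -0.05]
 [-0.1   0.82  0.57]
 [-0.    0.57 -0.82]]
xyz [ 1.01 -2.7  11.69] dr [-35.   -0.3   0.7] t 1.55
xyz [ 0.95  1.31 17.43] dr [-35.   -0.3   0.7] t 1.55
```

Request:
{"api": "drive_tool", "payload": {
  "xyz": [
    [0.2,-0.6,2.4],
    [0.4,-1.2,4.8],
    [0.6,-1.8,7.2],
    [0.8,-2.4,9.6],
    [1.0,-2.7,11.7],
    [1.0,-2.7,11.7],
    [1.0,-2.7,11.7],
    [1.0,-2.7,11.7]
  ],
  "dr": [
    [-8,0,0],
    [-16,0,0],
    [-24,0,0],
    [-32,0,0],
    [-35,-0.3,0.5],
    [-35,-0.3,0.5],
    [-35,-0.3,0.5],
    [-35,-0.3,0.5]
  ],
  "grip": [-1,-1,-1,-1,-1,-1,-1,-1]
}}

```text
t: 2.55
tool_pos: [498.2, 156.7, 115.7]
orientation: [[-0.995, -0.086, -0.054], [-0.102, 0.815, 0.57], [-0.005, 0.573, -0.82]]
ft_force: [-0.4, -0.3, 0.0]
grip_width: 1.0
```

Run:
```python
from h import *
o=r.get_obs();print(o["tool_pos"],o["qpos"].round(2))
c=r.camera("wrist"); crop(c,100,50,312,234,2.5,"w3.png")
m=np.array([493.5,185.3,72]); R=Rdown(.1,np.radians(35)); z=R[:,2]
delta(m+z*18.7,R)
```

```text
[498.21853866 156.73463437 115.70558587] [-0.18  0.48 -0.45  0.82  0.58 -0.33]
xyz [ 0.2  -0.12  7.11] dr [-0.1  0.2  0.2] t 2.6
```

View pics/w3.png

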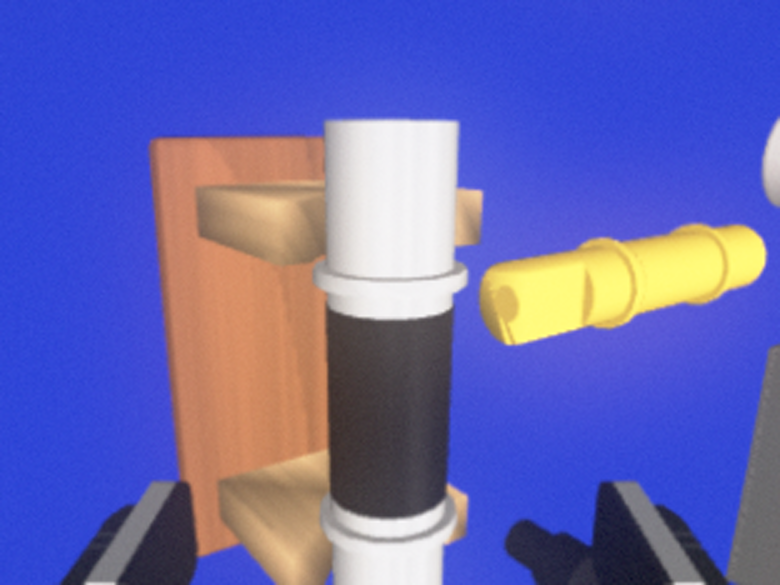

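Tilted view: the tube is centred between the fingers (tube about x=390, fingers 165 to 620), and the jaws are clear of the V blocks. Going in and gripping.

Request:
{"api": "drive_tool", "payload": {
  "xyz": [
    [0.1,0,2],
    [0.2,-0.1,4],
    [0.2,-0.1,6],
    [0.2,-0.1,7.1],
    [0.2,-0.1,7.1],
    [0.2,-0.1,7.1],
    [0.2,-0.1,7.1],
    [0.2,-0.1,7.1]
  ],
  "dr": [
    [0,0,0],
    [0,0,0],
    [0,0,0],
    [0,0,0],
    [0,0,0],
    [0,0,0],
    [0,0,0],
    [0,0,0]
  ],
  "grip": [-1,-1,-1,-1,-1,1,1,1]
}}

```text
t: 3.6
tool_pos: [492.3, 195.6, 56.7]
orientation: [[-0.995, -0.082, -0.054], [-0.099, 0.813, 0.573], [-0.003, 0.576, -0.818]]
ft_force: [-1.5, -7.3, 8.0]
grip_width: 0.403
```

Run:
```python
from h import *
o=r.get_obs();print(o["tool_pos"],o["qpos"].round(2),o["ft_force"],o["grip_width"])
c=r.camera("wrist"); crop(c,100,50,312,334,1.8,"w4.png")
z=o["orientation"][:,2];print("pinch",o["tool_pos"]-z*18.7)
```

```text
[492.25551558 195.64699305  56.72333047] [-0.1   0.55 -0.53  0.63  0.6  -0.24] [-1.52740251 -7.26683939  7.973546  ] 0.4034233227773196
pinch [493.26539686 184.9271639   72.01239201]
```

View pics/w4.png

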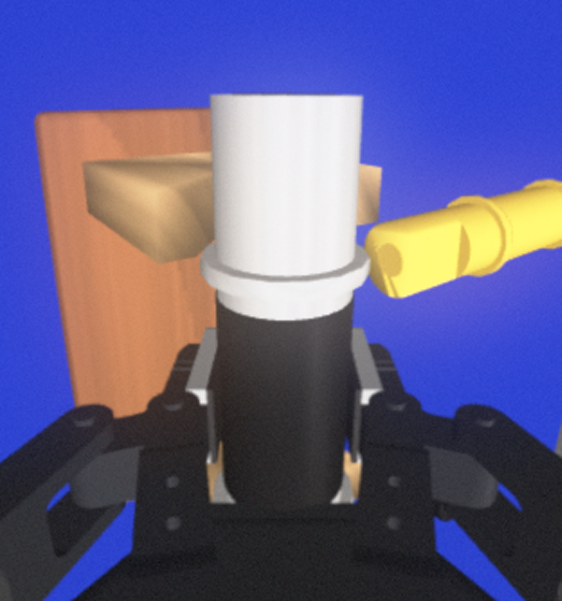

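Run:
```python
from h import *
o=r.get_obs()
R=Rdown(0.1,np.radians(35));p=o["tool_pos"]
delta(p+[0,0,50],R);delta(p+[0,0,150],R);delta(p+[0,-120,200],R)
delta([480,-110,262],Rdown(-.11,0))
```

```text
xyz [-0.02  2.88 -4.09] dr [0.1 0.2 0. ] t 3.65
xyz [ -0.05   8.63 -12.27] dr [0.1 0.2 0. ] t 3.65
xyz [  1.12   1.74 -23.23] dr [0.1 0.2 0. ] t 3.65
xyz [  4.16 -12.95 -34.22] dr [35.  -3.5 11.6] t 3.65
```

Request:
{"api": "drive_tool", "payload": {
  "xyz": [
    [0,1.4,-2],
    [0,2.9,-4.1],
    [0,5.8,-8.2],
    [0,8.6,-12.3],
    [0.5,5,-18],
    [1.2,1,-24],
    [2.5,-5,-28],
    [4.2,-12.9,-34.2]
  ],
  "dr": [
    [0,0,0],
    [0,0,0],
    [0,0,0],
    [0,0,0],
    [9,-1,3],
    [18,-2,6],
    [27,-3,9],
    [35,-3.5,11.6]
  ],
  "grip": [1,1,1,1,1,1,1,1]
}}

```text
t: 4.65
tool_pos: [483.4, -47.3, 259.2]
orientation: [[-0.994, 0.11, 0.0], [0.11, 0.994, -0.007], [-0.001, -0.007, -1.0]]
ft_force: [0.4, -0.1, -4.5]
grip_width: 0.402
```

Request:
{"api": "drive_tool", "payload": {
  "xyz": [
    [0,0,0],
    [0,0,0],
    [0,0,0],
    [0,0,0],
    [0,0,0],
    [0,0,0],
    [0,0,0],
    [0,0,0]
  ],
  "dr": [
    [0,0,0],
    [0,0,0],
    [0,0,0],
    [0,0,0],
    [0,0,0],
    [0,0,0],
    [0,0,0],
    [0,0,0]
  ],
  "grip": [1,1,1,1,1,1,1,1]
}}

```text
t: 5.65
tool_pos: [483.9, -45.4, 258.3]
orientation: [[-0.994, 0.108, -0.0], [0.108, 0.994, -0.002], [-0.0, -0.002, -1.0]]
ft_force: [-0.6, -1.2, -3.2]
grip_width: 0.405
```

Run:
```python
from h import *
o=r.get_obs();print(o["tool_pos"],o["orientation"].round(3),o["ft_force"],o["grip_width"])
c=r.camera("wrist"); cv2.imwrite("pics/w5raw.png",c["img"][:,:,::-1]);crop(c,0,0,512,384,1.55,"w5.png")
```

```text
[483.91368086 -45.38440268 258.32686181] [[-0.994  0.108 -0.   ]
 [ 0.108  0.994 -0.002]
 [-0.    -0.002 -1.   ]] [-0.55857255 -1.16242277 -3.24809002] 0.4049185100952914
```

View pics/w5.png

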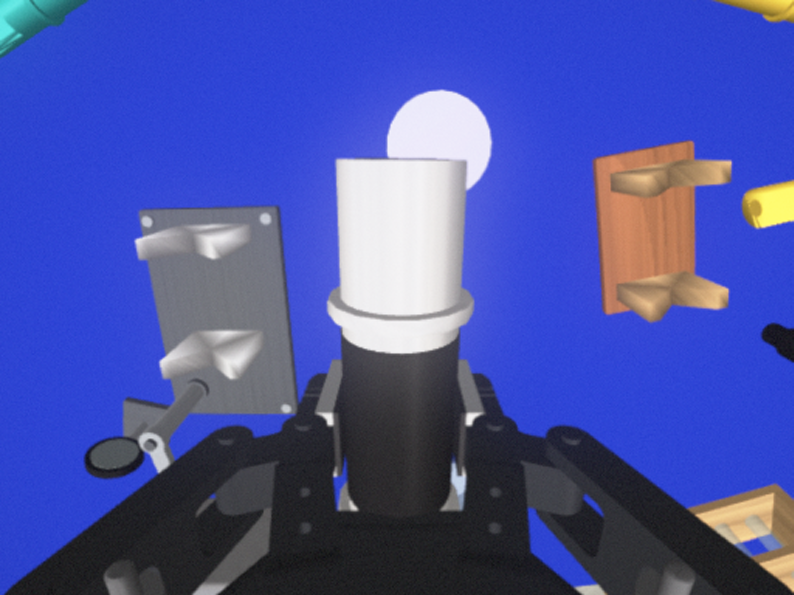

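Run:
```python
import cv2
im=cv2.imread("pics/w5raw.png")
cv2.imwrite("pics/w5c.png",cv2.resize(im[125:320,50:200],None,fx=5,fy=5,interpolation=cv2.INTER_CUBIC)[:, :][0:600])
cv2.imwrite("pics/w5d.png",cv2.resize(im[200:315,50:200],None,fx=5,fy=5,interpolation=cv2.INTER_CUBIC))
```

```text
(no output)
```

View pics/w5c.png

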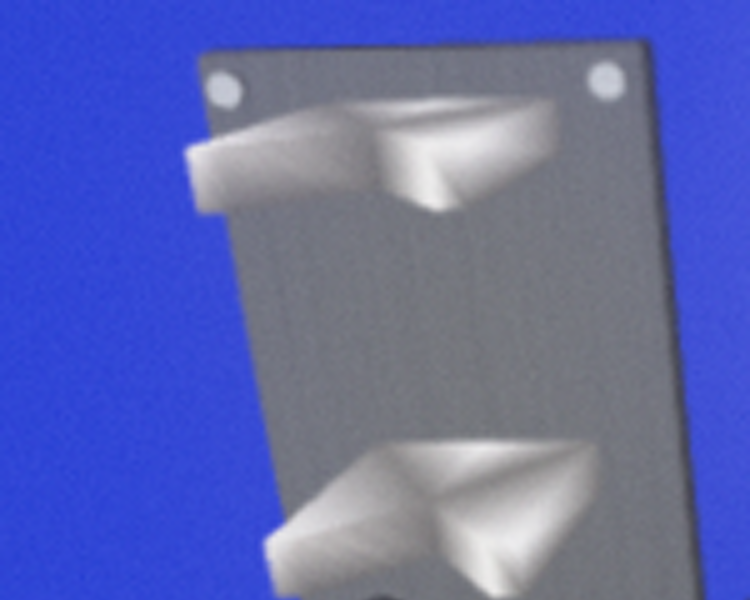

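View pics/w5d.png

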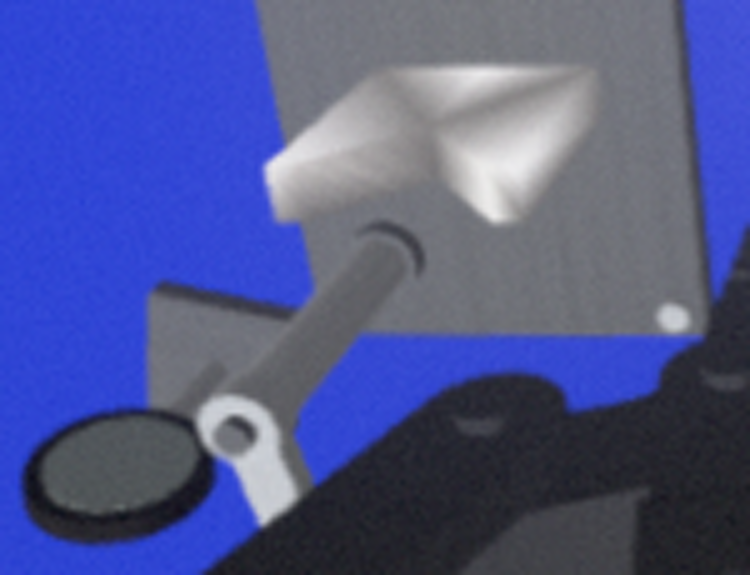

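```bash
cat > m.py <<'E'
from h import *
o=r.get_obs();c=r.camera("wrist")
f=lambda x,y,y0=125:(50+(x+.5)/5-.5,y0+(y+.5)/5-.5)
P=lambda x,y,z,y0=125:onz(c,f(x,y,y0),z,o)
A=P(185,148,79.5);A2=P(198,213,79.5);B=P(555,100,79.5);C=P(265,540,79.5);C2=P(278,597,79.5);D=P(597,440,79.5)
print("widths",np.linalg.norm(A-B),np.linalg.norm(C-D),"thick",np.linalg.norm(A-A2),np.linalg.norm(C-C2),"spacing",np.linalg.norm(A-C),np.linalg.norm(B-D))
print(A,B,C,D)
a=((C-A)+(D-B))/2; print("yaw",np.arctan2(a[1],a[0]), [np.arctan2(*(v)[:2][::-1]) for v in (C-A,D-B)], "from width",[np.arctan2(v[0],-v[1])*-1 for v in (B-A,D-C)])
m=(A+B+C+D)/4; print("back mid",m)
e=[P(198,50,12),P(650,42,12),P(707,330,12,200)];print("base",e,np.linalg.norm(e[0]-e[1]),np.linalg.norm(e[1]-e[2]))
print("pivot",P(235,433,101,200))
E
python3 m.py
```

```text
widths 92.32721367318989 96.04971318192361 thick 15.95904881134866 16.792991590245638 spacing 103.63331745959896 85.32475294275774
[ 441.55635216 -246.52635002   79.5       ] [ 440.94817338 -154.20113947   79.5       ] [ 544.75642819 -255.99254217   79.5       ] [ 525.93341091 -161.80527433   79.5       ]
yaw -0.09046262082631489 [np.float64(-0.09147063600793726), np.float64(-0.08923831062177401)] from width [np.float64(3.135005395639649), np.float64(2.9443444751573535)]
back mid [ 488.29859116 -204.6313265    79.5       ]
base [array([ 422.47092285, -278.7619448 ,   12.        ]), array([ 435.84404447, -149.09717868,   12.        ]), array([ 646.78351319, -172.03223993,   12.        ])] 130.35256788318867 212.18264890705376
pivot [ 611.49164037 -273.40667002  101.        ]
```

Run:
```python
from h import *
ax=np.array([505.5,-220.2,80.]); 
for h,t in ((120,-35),(45,-35)):
  R=Rdown(-.1,np.radians(t)); z=R[:,2]; p=ax+[0,0,h]+z*18.7; print(p.round(1)); delta(p,R)
```

```text
[ 504.4 -230.9  184.7]
xyz [ -4.05 -18.2    7.4 ] dr [34.9 -0.1 -0.5] t 5.75
[ 504.4 -230.9  109.7]
xyz [ -4.05 -18.18  14.9 ] dr [34.9 -0.1 -0.5] t 5.75
```

Request:
{"api": "drive_tool", "payload": {
  "xyz": [
    [-0.5,-3,1],
    [-1.2,-6,2],
    [-2,-9,3],
    [-2.8,-12,4.5],
    [-3.5,-15,6],
    [-4.0,-18.2,7.4],
    [-4.0,-18.2,11],
    [-4.0,-18.2,13.9]
  ],
  "dr": [
    [6,0,0],
    [12,0,0],
    [18,0,0],
    [24,0,0],
    [30,0,0],
    [35,0,-0.5],
    [35,0,-0.5],
    [35,0,-0.5]
  ],
  "grip": [1,1,1,1,1,1,1,1]
}}

```text
t: 6.75
tool_pos: [503.7, -230.6, 118.1]
orientation: [[-0.995, 0.08, -0.06], [0.1, 0.815, -0.571], [0.003, -0.574, -0.819]]
ft_force: [0.6, 0.1, -3.1]
grip_width: 0.404
```

Request:
{"api": "drive_tool", "payload": {
  "xyz": [
    [0,0,0],
    [0,0,0],
    [0,0,0],
    [0,0,0],
    [0,0,0],
    [0,0,0],
    [0,0,0],
    [0,0,0]
  ],
  "dr": [
    [0,0,0],
    [0,0,0],
    [0,0,0],
    [0,0,0],
    [0,0,0],
    [0,0,0],
    [0,0,0],
    [0,0,0]
  ],
  "grip": [1,1,1,1,1,1,1,1]
}}

```text
t: 7.75
tool_pos: [503.9, -230.9, 119.6]
orientation: [[-0.995, 0.08, -0.06], [0.1, 0.814, -0.572], [0.003, -0.575, -0.818]]
ft_force: [0.2, 0.1, -3.0]
grip_width: 0.403
```

Run:
```python
from h import *
o=r.get_obs();z=o["orientation"][:,2];print(o["tool_pos"],"pinch",(o["tool_pos"]-z*18.7).round(1),o["qpos"].round(2),o["orientation"].round(3).tolist(),o["ft_force"],o["grip_width"])
c=r.camera("wrist"); crop(c,0,0,512,384,1.55,"w6.png")
c=r.camera("scene"); crop(c,150,150,100,90,8,"s2.png")
```

```text
[ 503.90102808 -230.90333751  119.63288105] pinch [ 505.  -220.2  134.9] [-0.25  0.44 -0.51  0.52 -0.61 -0.18] [[-0.995, 0.08, -0.06], [0.1, 0.814, -0.572], [0.003, -0.575, -0.818]] [ 0.18485754  0.14559804 -3.0453853 ] 0.40348460914259826
```

View pics/w6.png

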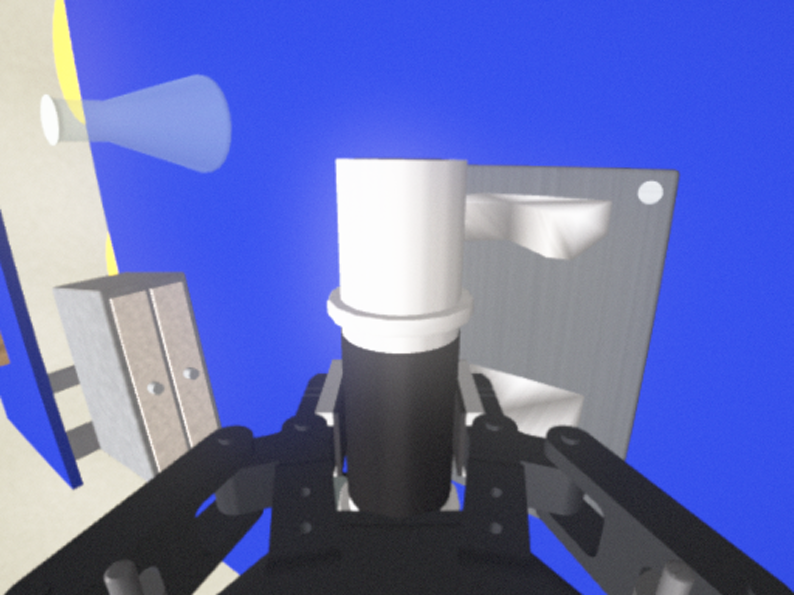

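View pics/s2.png

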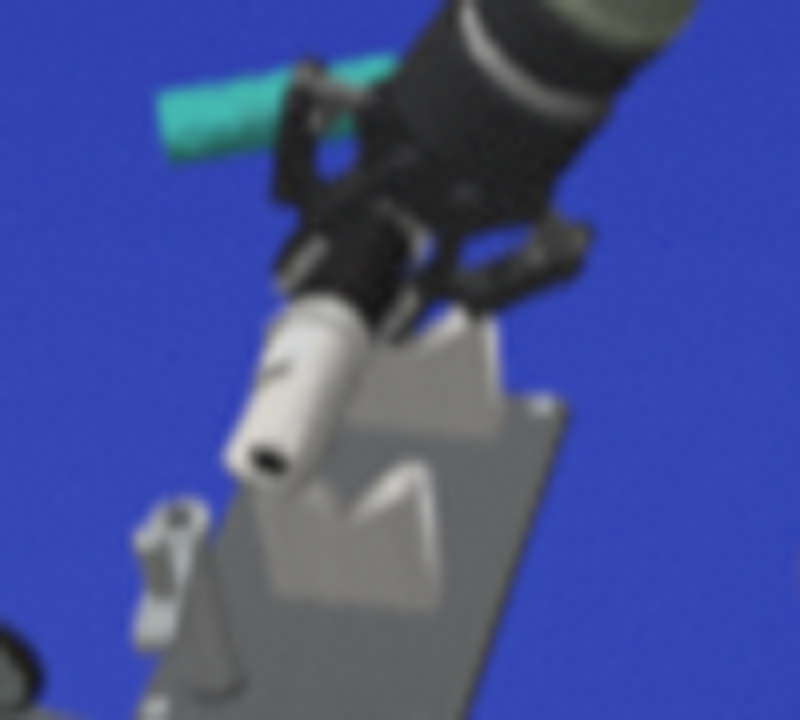

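Run:
```python
from h import *
o=r.get_obs();c=r.camera("wrist");crop(c,290,100,160,200,4,"w7.png")
q=lambda x,y:((x+.5)/1.55-.5,(y+.5)/1.55-.5)
print("base corner",onz(c,q(678,172),12,o)); print("blk",onz(c,q(610,202),79.5,o))
yaw=-.1;a=np.array([np.cos(yaw),np.sin(yaw),0]);rt=np.array([np.sin(yaw),-np.cos(yaw),0])
ax=np.array([505.5,-220.2,80])
for s in (-60,-44,44,60):
  for l in (-34,-25):
    p=proj(c,ax+a*s+rt*l-[0,0,.5],o); print(s,l,((p-[290,100]+.5)*4-.5).round(0))
# flange near centre expected
for s in (-36,-41,-80): print(s, onz(c,(0,0),0,o)[:0])
```

```text
base corner [ 436.54163512 -151.4071224    12.        ]
blk [ 443.96503341 -167.67106608   79.5       ]
-60 -34 [314. 164.]
-60 -25 [248. 158.]
-44 -34 [300. 279.]
-44 -25 [237. 270.]
44 -34 [233. 799.]
44 -25 [181. 779.]
60 -34 [222. 876.]
60 -25 [171. 855.]
-36 []
-41 []
-80 []
```

View pics/w7.png

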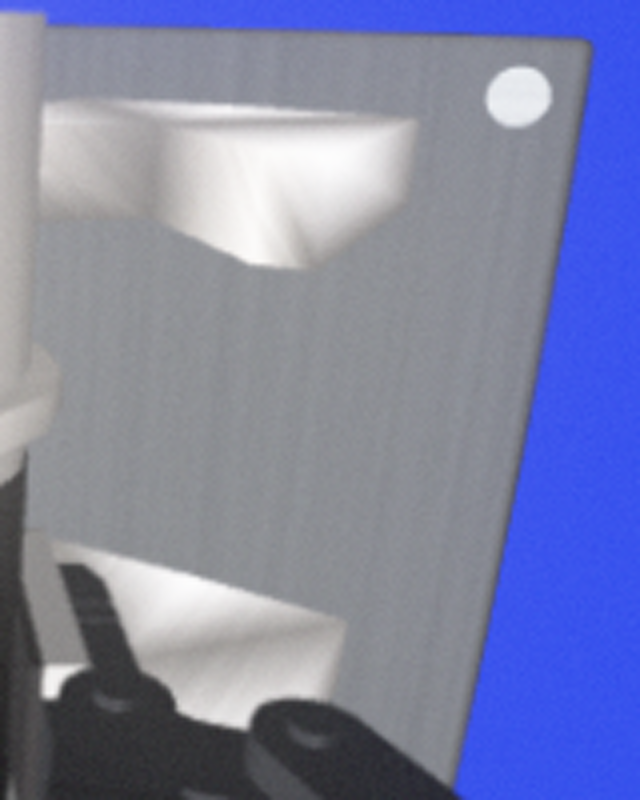

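Run:
```python
from h import *
o=r.get_obs();c=r.camera("wrist")
q=lambda x,y:(290+(x+.5)/4-.5,100+(y+.5)/4-.5)
C=[onz(c,q(250,265),79.5,o),onz(c,q(312,268),79.5,o)];print(C,np.linalg.norm(C[0]-C[1]))
yaw=-.1;a=np.array([np.cos(yaw),np.sin(yaw),0]);rt=np.array([np.sin(yaw),-np.cos(yaw),0])
print([p+44*a+rt*l for p,l in zip(C,(25,34))])
# tube near end in tool frame
g=c["img"][:,262].min(1).astype(int);print(g[96:110])
gb=[(y,int(g[y])) for y in range(180,232)];print(gb)
o2=dict(orientation=np.eye(3),tool_pos=np.zeros(3))
for y in (101.5,102.5,103): print(y,onz(c,(262,y),-36.7,o2))
```

```text
[array([ 463.39237035, -189.02348273,   79.5       ]), array([ 463.49627807, -180.39602483,   79.5       ])] 8.628083602086123
[array([ 504.67671821, -218.29125719,   79.5       ]), array([ 503.88212517, -218.61883678,   79.5       ])]
[ 91  93  96  92  95  99 131 215 244 246 246 246 246 245]
[(180, 247), (181, 246), (182, 247), (183, 247), (184, 247), (185, 247), (186, 247), (187, 247), (188, 246), (189, 247), (190, 247), (191, 247), (192, 247), (193, 246), (194, 247), (195, 247), (196, 247), (197, 247), (198, 247), (199, 247), (200, 246), (201, 246), (202, 243), (203, 219), (204, 183), (205, 178), (206, 206), (207, 246), (208, 247), (209, 246), (210, 246), (211, 246), (212, 246), (213, 245), (214, 245), (215, 244), (216, 241), (217, 240), (218, 245), (219, 245), (220, 246), (221, 246), (222, 245), (223, 245), (224, 245), (225, 245), (226, 244), (227, 234), (228, 124), (229, 95), (230, 96), (231, 92)]
101.5 [ 79.50225544   1.70806539 -36.7       ]
102.5 [ 79.1496286    1.70968157 -36.7       ]
103 [ 78.97308969   1.71049183 -36.7       ]
```

Run:
```python
from h import *
R=Rdown(-.1,np.radians(-35)); z=R[:,2]
for h in (95,80): delta(np.array([503.6,-218.4,h])+z*18.7,R)
```

```text
xyz [0.14 2.44 3.17] dr [-0.1 -0.1  0.1] t 7.95
xyz [0.14 3.3  4.4 ] dr [-0.1 -0.1  0.1] t 7.95
```

Request:
{"api": "drive_tool", "payload": {
  "xyz": [
    [0.14,0.8,0.9],
    [0.14,1.6,2.0],
    [0.14,2.4,3.2],
    [0.14,2.7,3.6],
    [0.14,3.0,4.0],
    [0.14,3.3,4.4],
    [0.14,3.3,4.4],
    [0.14,3.3,4.4]
  ],
  "dr": [
    [0,0,0],
    [0,0,0],
    [0,0,0],
    [0,0,0],
    [0,0,0],
    [0,0,0],
    [0,0,0],
    [0,0,0]
  ],
  "grip": [1,1,1,1,1,1,1,1]
}}

```text
t: 8.95
tool_pos: [502.9, -229.2, 65.5]
orientation: [[-0.995, 0.081, -0.059], [0.1, 0.813, -0.573], [0.002, -0.576, -0.817]]
ft_force: [-1.4, 3.5, 4.4]
grip_width: 0.402
```

Run:
```python
from h import *
o=r.get_obs();z=o["orientation"][:,2];print("pinch",(o["tool_pos"]-z*18.7).round(1),o["ft_force"],o["torque"],o["grip_width"])
c=r.camera("wrist"); crop(c,100,50,400,334,1.8,"w8.png")
c=r.camera("scene"); crop(c,150,150,100,90,8,"s3.png")
```

```text
pinch [ 504.  -218.5   80.8] [-1.35326334  3.46544961  4.37896304] [ 0.53698528  0.32256931 -0.19703658] 0.4017947591699649
```

View pics/w8.png

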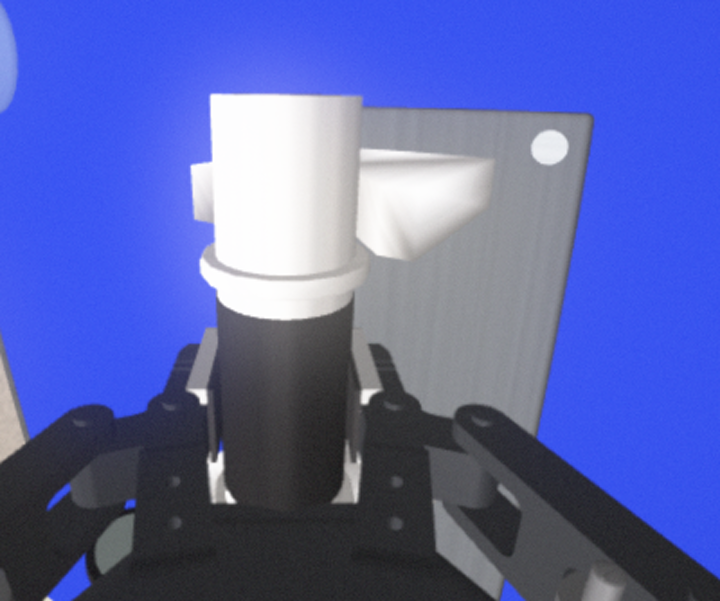

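View pics/s3.png

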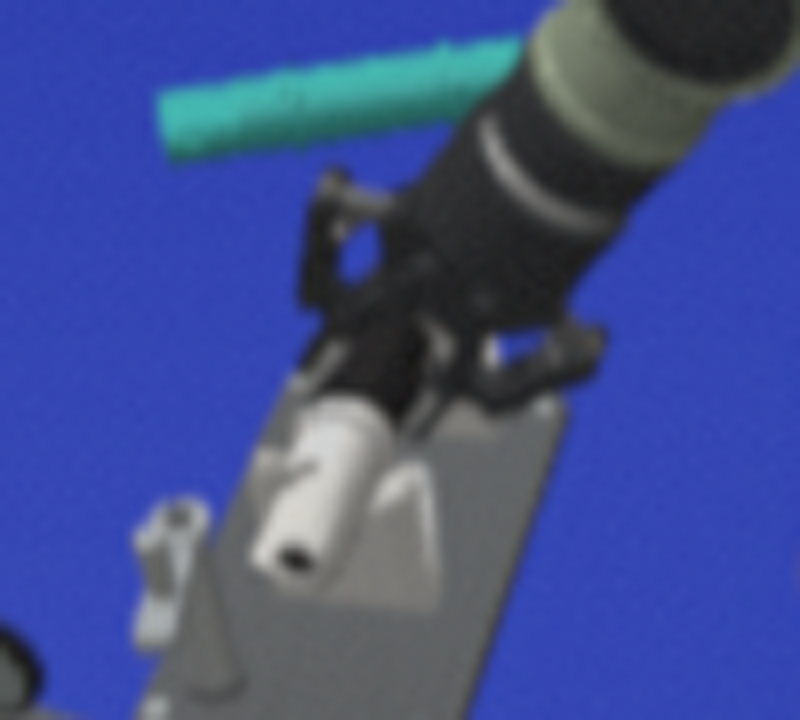

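Request:
{"api": "drive_tool", "payload": {
  "xyz": [
    [0,0,0],
    [0,0,0],
    [0,0,0],
    [0,0,-3],
    [0,0,-6],
    [0,0,-9],
    [0,0,-12],
    [0,0,-14]
  ],
  "dr": [
    [0,0,0],
    [0,0,0],
    [0,0,0],
    [0,0,0],
    [0,0,0],
    [0,0,0],
    [0,0,0],
    [0,0,0]
  ],
  "grip": [-1,-1,-1,-1,-1,-1,-1,-1]
}}

```text
t: 10.05
tool_pos: [511.5, -148.4, 180.4]
orientation: [[-0.995, 0.081, -0.058], [0.1, 0.814, -0.572], [0.001, -0.575, -0.818]]
ft_force: [-1.1, -0.0, 0.8]
grip_width: 1.003
```

Run:
```python
from h import *
o=r.get_obs();print(o["tool_pos"],o["ft_force"])
yaw=-.1;a=np.array([np.cos(yaw),np.sin(yaw),0])
delta(np.array([504,-218.5,165])+a*110,Rdown(-.1,0))
```

```text
[ 511.5005791  -148.40590564  180.37544176] [-1.10937001 -0.0047785   0.80346265]
xyz [-10.95  -4.89   5.3 ] dr [-35.1  -0.1   0. ] t 10.05
```

Request:
{"api": "drive_tool", "payload": {
  "xyz": [
    [-2,-1,0],
    [-4,-2,0],
    [-6,-3,0],
    [-8,-4,1],
    [-10,-4.5,3],
    [-11,-4.9,5.3],
    [-11,-4.9,5.3],
    [-11,-4.9,5.3]
  ],
  "dr": [
    [-7,0,0],
    [-14,0,0],
    [-21,0,0],
    [-28,0,0],
    [-35,0,0],
    [-35,0,0],
    [-35,0,0],
    [-35,0,0]
  ],
  "grip": [-1,-1,-1,-1,-1,-1,-1,-1]
}}

```text
t: 11.05
tool_pos: [612.7, -228.6, 163.4]
orientation: [[-0.995, 0.099, -0.004], [0.099, 0.995, -0.002], [0.004, -0.002, -1.0]]
ft_force: [-0.0, 0.2, -0.5]
grip_width: 0.996
```

Run:
```python
from h import *
o=r.get_obs();print(o["tool_pos"],o["orientation"].round(3).tolist(),o["ft_force"])
c=r.camera("wrist"); crop(c,56,0,400,300,2,"w9.png")
```

```text
[ 612.67527537 -228.6407267   163.36574054] [[-0.995, 0.099, -0.004], [0.099, 0.995, -0.002], [0.004, -0.002, -1.0]] [-0.02803327  0.18008615 -0.50629209]
```

View pics/w9.png

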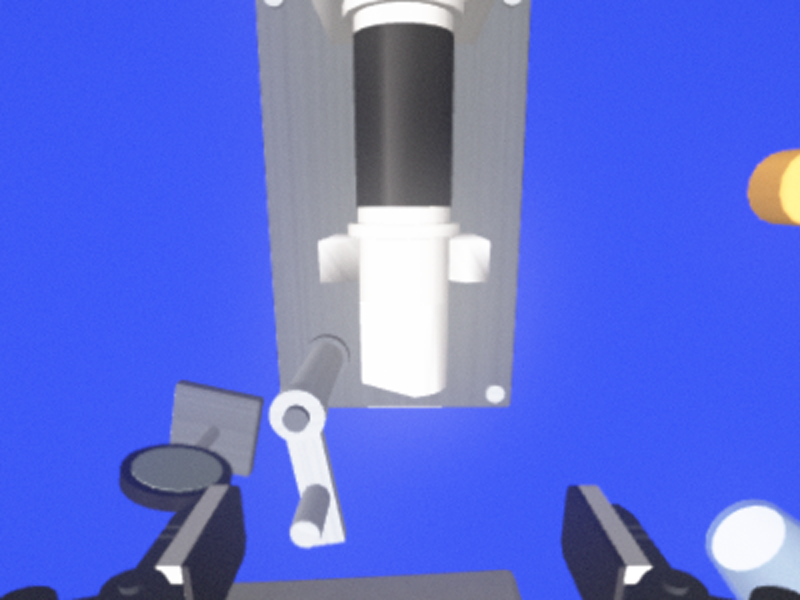

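```bash
cat > flat.py <<'E'
from h import *
import sys
def run(u0=225,u1=292,v0=150,v1=215,c=None,o=None,s=102.,yaw=-.1,ax=(504.8,-218.5,80)):
    o=o or r.get_obs(); c=c or r.camera("wrist"); img=c["img"].astype(int)
    a=np.array([np.cos(yaw),np.sin(yaw),0]);rt=np.array([np.sin(yaw),-np.cos(yaw),0]);ax=np.array(ax)
    out=[]
    for u in range(u0,u1):
        col=img[v0:v1,u].min(1) # white: min high ; last white row
        w=np.where(col>185)[0]
        if len(w)<5: continue
        k=w[-1]; hi=col[k-2]; 
        if k+2>=len(col): continue
        lo=col[min(k+4,len(col)-1)]; th=(hi+lo)/2
        j=k
        while j+1<len(col) and col[j+1]>th: j+=1
        while col[j]<=th: j-=1
        y=v0+j+(col[j]-th)/max(1,col[j]-col[j+1]) if j+1<len(col) else v0+j
        p,v=ray(c,(u,y),o); t=((ax+a*s-p)@a)/(v@a); q=p+v*t-ax
        out.append((u,y,-q@rt,q[2]))
    return np.array(out),c,o
if __name__=="__main__":
    out,c,o=run()
    for x in out: print(x.round(1))
E
python3 flat.py
```

```text
[ 235.   163.5  -26.7 -104.6]
[236.  190.3 -17.4   1.1]
[237.  190.5 -16.5   1.7]
[238.  190.8 -15.6   2.4]
[239.  191.2 -14.7   3.7]
[240.  191.4 -13.8   4.2]
[241.  191.6 -13.    4.6]
[242.  191.8 -12.1   5.1]
[243.  192.2 -11.2   6.4]
[244.  192.5 -10.3   7.1]
[245.  192.6  -9.5   7.4]
[246.  193.1  -8.6   8.5]
[247.  193.3  -7.7   9.2]
[248.  193.6  -6.9   9.9]
[249.  193.8  -6.1  10.3]
[250.  194.3  -5.2  11.7]
[251.  194.5  -4.4  12.2]
[252.  194.6  -3.5  12.4]
[253.  195.1  -2.7  13.5]
[254.  195.3  -1.9  14.1]
[255.  195.6  -1.1  14.8]
[256.  195.8  -0.3  15.2]
[257.  196.    0.5  15.8]
[258.  196.3   1.3  16.5]
[259.  196.6   2.1  17.1]
[260.  196.8   2.9  17.6]
[261.  197.3   3.7  18.9]
[262.  197.6   4.5  19.5]
[263.  197.5   5.3  19.3]
[264.  197.4   6.1  19.1]
[265.  197.4   6.9  19. ]
[266.  197.2   7.7  18.6]
[267.  197.    8.5  18.1]
[268.  196.7   9.3  17.3]
[269.  196.5  10.1  16.9]
[270.  196.4  10.9  16.6]
[271.  196.3  11.7  16.4]
[272.  195.6  12.6  14.8]
[273.  195.5  13.4  14.4]
[274.  195.2  14.3  13.6]
[275.  194.5  15.2  12. ]
[276.  194.1  16.   10.8]
[277.  193.4  17.    9.2]
[278.  192.8  17.9   7.6]
[279.  167.2  25.3 -85.7]
```

Looking down at the key end: the flat's chord runs from (362,384) to (415,396), i.e. the flat still faces about 39.5° toward the robot's right. I'll re-grip vertically and roll it.

Run:
```python
from h import *
delta([504,-218.2,130],Rdown(-.1,0)); delta([504,-218.2,61.3],Rdown(-.1,0))
```

```text
xyz [10.96 -0.03  3.46] dr [-0.1 -0.1  0.1] t 11.15
xyz [ 1.095e+01 -1.000e-02  1.033e+01] dr [-0.1 -0.1  0.1] t 11.15
```

Request:
{"api": "drive_tool", "payload": {
  "xyz": [
    [3.5,0,0],
    [7,0,0],
    [11,0,0.5],
    [11,0,3],
    [11,0,6],
    [11,0,8.5],
    [11,0,10.3],
    [11,0,10.3]
  ],
  "dr": [
    [0,0,0],
    [0,0,0],
    [0,0,0],
    [0,0,0],
    [0,0,0],
    [0,0,0],
    [0,0,0],
    [0,0,0]
  ],
  "grip": [-1,-1,-1,-1,-1,-1,-1,-1]
}}

```text
t: 12.15
tool_pos: [502.7, -217.9, 60.6]
orientation: [[-0.995, 0.099, -0.004], [0.099, 0.995, -0.001], [0.004, -0.001, -1.0]]
ft_force: [-0.4, -0.3, 0.1]
grip_width: 1.0
```

Request:
{"api": "drive_tool", "payload": {
  "xyz": [
    [0,0,0],
    [0,0,0],
    [0,0,0],
    [0,0,0],
    [0,0,0],
    [0,0,0],
    [0,0,-0.2],
    [0,0,-0.3]
  ],
  "dr": [
    [0,0,0],
    [0,0,0],
    [0,0,0],
    [0,0,0],
    [0,0,0],
    [0,0,0],
    [0,0,0],
    [0,0,0]
  ],
  "grip": [1,1,1,1,1,1,1,1]
}}

```text
t: 13.15
tool_pos: [503.3, -219.2, 64.0]
orientation: [[-0.995, 0.1, -0.003], [0.1, 0.995, -0.002], [0.003, -0.002, -1.0]]
ft_force: [0.2, 0.6, -3.2]
grip_width: 0.405
```

Run:
```python
from h import *
o=r.get_obs();z=o["orientation"][:,2];P=o["tool_pos"]-z*18.7;print("pinch",P.round(1),o["orientation"].round(3).tolist(),o["ft_force"],o["grip_width"])
R0=o["orientation"];a=-R0[:,0]
for t in (-10,-20,-30,-39.5):
  R=Rot.from_rotvec(a*np.radians(t)).as_matrix()@R0
  delta(P+R[:,2]*18.7,R,o)
```

```text
pinch [ 503.4 -219.2   82.7] [[-0.995, 0.1, -0.003], [0.1, 0.995, -0.002], [0.003, -0.002, -1.0]] [ 0.16685597  0.56339557 -3.17373422] 0.4046296152894976
xyz [ 0.   -0.32 -0.03] dr [10.  0.  0.] t 13.15
xyz [-0.   -0.64 -0.11] dr [20.  0.  0.] t 13.15
xyz [-0.   -0.94 -0.25] dr [30. -0.  0.] t 13.15
xyz [ 0.   -1.19 -0.43] dr [39.5  0.  -0. ] t 13.15
```

Request:
{"api": "drive_tool", "payload": {
  "xyz": [
    [0,-0.22,-0.02],
    [0,-0.43,-0.05],
    [0,-0.64,-0.11],
    [0,-0.94,-0.25],
    [0,-1.19,-0.43],
    [0,-1.19,-0.43],
    [0,-1.15,-0.3],
    [0,-1.15,-0.18]
  ],
  "dr": [
    [6.7,0,0],
    [13.4,0,0],
    [20,0,0],
    [30,0,0],
    [39.5,0,0],
    [39.5,0,0],
    [39.5,0,0],
    [39.5,0,0]
  ],
  "grip": [1,1,1,1,1,1,1,1]
}}

```text
t: 14.15
tool_pos: [502.1, -229.7, 66.8]
orientation: [[-0.995, 0.074, -0.066], [0.098, 0.769, -0.631], [0.004, -0.635, -0.773]]
ft_force: [-5.9, 22.2, 19.2]
grip_width: 0.406
```

Run:
```python
from h import *
o=r.get_obs();z=o["orientation"][:,2];P=o["tool_pos"]-z*18.7;print("pinch",P.round(1),o["orientation"].round(3).tolist(),o["ft_force"],o["grip_width"], np.degrees(np.arcsin(z[1])))
```

```text
pinch [ 503.3 -217.9   81.2] [[-0.995, 0.074, -0.066], [0.098, 0.769, -0.631], [0.004, -0.635, -0.773]] [-5.89140169 22.23637104 19.21105804] 0.40614107386509285 -39.136367048768804
```

Request:
{"api": "drive_tool", "payload": {
  "xyz": [
    [0,0,0],
    [0,0,0],
    [0,0,0],
    [0,0,-3],
    [0,0,-6],
    [0,0,-9],
    [0,0,-12],
    [0,0,-14]
  ],
  "dr": [
    [0,0,0],
    [0,0,0],
    [0,0,0],
    [0,0,0],
    [0,0,0],
    [0,0,0],
    [0,0,0],
    [0,0,0]
  ],
  "grip": [-1,-1,-1,-1,-1,-1,-1,-1]
}}

```text
t: 15.15
tool_pos: [512.1, -141.7, 174.9]
orientation: [[-0.995, 0.076, -0.065], [0.1, 0.767, -0.634], [0.002, -0.637, -0.771]]
ft_force: [0.2, 0.6, 0.5]
grip_width: 1.003
```

Run:
```python
from h import *
yaw=-.1;a=np.array([np.cos(yaw),np.sin(yaw),0])
delta(np.array([504,-218.5,165])+a*110,Rdown(-.1,0))
```

```text
xyz [-10.97  -5.33   5.67] dr [-39.6  -0.1   0. ] t 15.15
```

Request:
{"api": "drive_tool", "payload": {
  "xyz": [
    [-2,-1,0],
    [-4,-2,0],
    [-6,-3,0],
    [-8,-4,1],
    [-10,-5,3],
    [-11,-5.3,5.7],
    [-11,-5.3,5.7],
    [-11,-5.3,5.7]
  ],
  "dr": [
    [-8,0,0],
    [-16,0,0],
    [-24,0,0],
    [-32,0,0],
    [-39.6,0,0],
    [-39.6,0,0],
    [-39.6,0,0],
    [-39.6,0,0]
  ],
  "grip": [-1,-1,-1,-1,-1,-1,-1,-1]
}}

```text
t: 16.15
tool_pos: [612.8, -229.3, 163.4]
orientation: [[-0.995, 0.1, -0.003], [0.1, 0.995, 0.001], [0.003, 0.0, -1.0]]
ft_force: [0.2, -0.0, 1.2]
grip_width: 1.0
```

```bash
python3 flat.py
python3 - <<'E'
from h import *
o=r.get_obs();print(o["tool_pos"])
c=r.camera("wrist"); crop(c,56,0,400,300,2,"w10.png")
E
```

```text
[236.  165.8 -24.9 -93.6]
[237.  191.2 -17.    2.5]
[238.  192.1 -16.    5. ]
[239.  193.1 -15.    7.6]
[240.  193.6 -14.1   8.8]
[241.  194.1 -13.2  10.2]
[242.  194.4 -12.3  10.9]
[243.  194.4 -11.5  11. ]
[244.  194.4 -10.7  11. ]
[245.  194.4  -9.9  10.9]
[246.  194.4  -9.1  10.9]
[247.  194.1  -8.3  10.2]
[248.  194.1  -7.5  10.1]
[249.  194.1  -6.7  10.2]
[250.  194.1  -5.8  10.2]
[251.  194.   -5.    9.9]
[252.  194.   -4.2  10. ]
[253.  194.   -3.4  10. ]
[254.  194.1  -2.6  10.1]
[255.  194.1  -1.8  10.1]
[256.  194.1  -0.9  10.1]
[ 2.570e+02  1.941e+02 -1.000e-01  1.020e+01]
[258.  194.1   0.7  10.2]
[259.  194.2   1.5  10.3]
[260.  194.1   2.3  10.1]
[261.  194.1   3.2  10.1]
[262. 194.   4.  10.]
[263.  193.9   4.8   9.6]
[264.  193.7   5.6   9.2]
[265.  193.7   6.5   9.2]
[266.  193.7   7.3   9.1]
[267.  193.7   8.1   9.1]
[268.  193.7   8.9   9.1]
[269.  193.7   9.7   9. ]
[270.  193.7  10.6   9.1]
[271.  193.7  11.4   9.1]
[272.  193.7  12.2   9. ]
[273.  193.7  13.    9. ]
[274.  193.7  13.9   9. ]
[275.  193.7  14.7   9.1]
[276.  193.6  15.5   9. ]
[277.  193.4  16.4   8.3]
[278.  192.7  17.3   6.5]
[279.  192.   18.3   4.7]
[280.  190.6  19.4   1. ]
[ 613.19226951 -228.9928244   163.90186775]
```

View pics/w10.png

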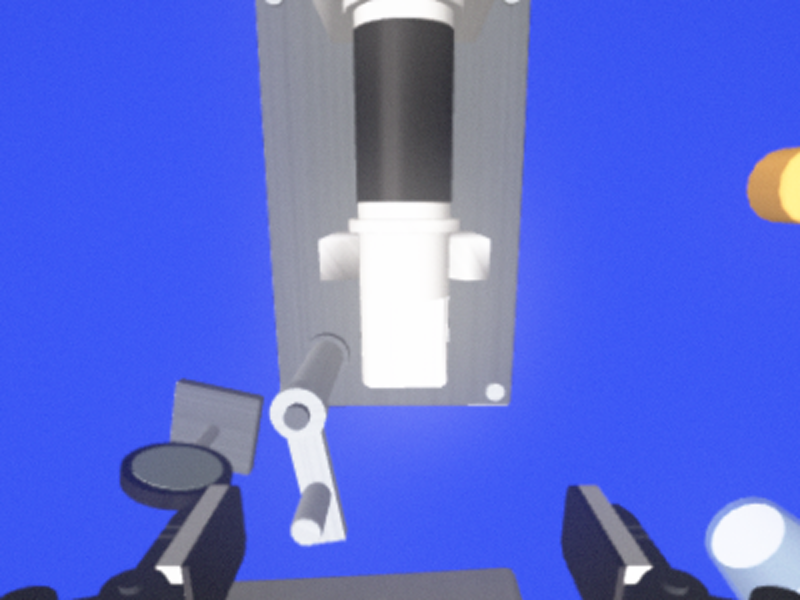

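Run:
```python
from h import *
o=r.get_obs();c=r.camera("wrist");crop(c,180,180,70,110,7,"w11.png")
q=lambda x,y:(56+(x+.5)/2-.5,(y+.5)/2-.5)
piv=onz(c,q(297,413),101,o);pk=onz(c,q(306,533),131,o);print(piv,pk,np.linalg.norm((piv-pk)[:2]))
d=pk-piv;print("latch angle",np.arctan2(d[1],d[0])+.1)
yaw=-.1;a=np.array([np.cos(yaw),np.sin(yaw),0]);rt=np.array([np.sin(yaw),-np.cos(yaw),0])
print("pivot from axis", np.array([504.3,-218.4,80])+109*a+42*rt)
```

```text
[ 609.60450896 -270.71097057  101.        ] [ 645.60603602 -267.7102305   131.        ] 36.126366981895444
latch angle 0.1831581365016151
pivot from axis [ 608.56245052 -271.07201736   80.        ]
```

View pics/w11.png

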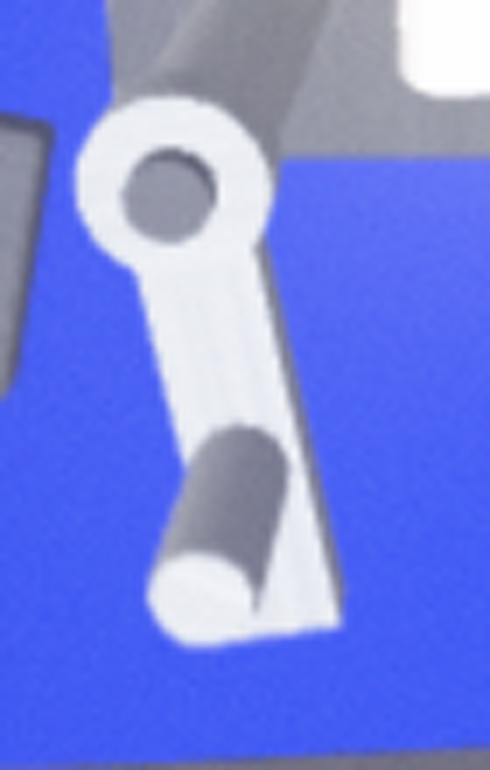

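Run:
```python
from h import *
o=r.get_obs();print(o["qpos"].round(2))
delta([645.6,-267.7,160],Rdown(.08,0))
```

```text
[-0.47  0.57  0.01  1.02 -0.   -0.37]
xyz [-3.57 -3.56  0.42] dr [ -0.   -0.1 -10.2] t 16.3
```

Request:
{"api": "drive_tool", "payload": {
  "xyz": [
    [0,0,-0.5],
    [-1,-1,-0.5],
    [-2,-2,-0.5],
    [-3,-3,0],
    [-3.6,-3.6,0.4],
    [-3.6,-3.6,0.4],
    [-3.6,-3.6,0.4],
    [-3.6,-3.6,0.4]
  ],
  "dr": [
    [0,0,0],
    [0,0,-3],
    [0,0,-6],
    [0,0,-9],
    [0,0,-10.2],
    [0,0,-10.2],
    [0,0,-10.2],
    [0,0,-10.2]
  ],
  "grip": [0.45,0.45,0.45,0.45,0.45,0.45,0.45,0.45]
}}

```text
t: 17.3
tool_pos: [645.4, -268.9, 159.6]
orientation: [[-0.997, -0.078, -0.002], [-0.078, 0.997, -0.0], [0.002, 0.0, -1.0]]
ft_force: [-0.1, -0.3, 0.1]
grip_width: 0.276
```

Run:
```python
from h import *
o=r.get_obs();print(o["tool_pos"],o["grip_width"])
c=r.camera("wrist"); crop(c,106,84,300,300,2,"w12.png")
delta([645.6,-267.7,105],Rdown(.08,0))
p=proj(c,[645.6,-267.7,131],o);print(((p-[106,84]+.5)*2).round())
```

```text
[ 645.42370967 -268.87163425  159.61425571] 0.2755840421349391
xyz [-0.04  0.12  5.46] dr [ 0.  -0.1 -0.1] t 17.35
[306. 283.]
```

View pics/w12.png

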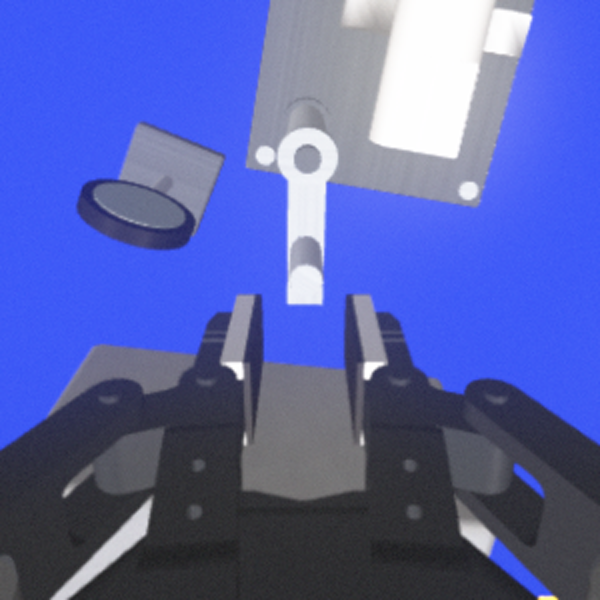

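Request:
{"api": "drive_tool", "payload": {
  "xyz": [
    [0,0.1,1],
    [0,0.1,2],
    [0,0.1,3],
    [0,0.1,4],
    [0,0.1,5],
    [0,0.1,5.4],
    [0,0.1,5.4],
    [0,0.1,5.4]
  ],
  "dr": [
    [0,0,0],
    [0,0,0],
    [0,0,0],
    [0,0,0],
    [0,0,0],
    [0,0,0],
    [0,0,0],
    [0,0,0]
  ],
  "grip": [0.45,0.45,0.45,0.45,0.45,0.45,0.45,0.45]
}}

```text
t: 18.35
tool_pos: [645.6, -268.5, 105.7]
orientation: [[-0.997, -0.078, -0.002], [-0.078, 0.997, -0.0], [0.002, -0.0, -1.0]]
ft_force: [-0.1, -0.6, 0.5]
grip_width: 0.277
```

Run:
```python
from h import *
o=r.get_obs();print(o["tool_pos"],o["ft_force"],o["grip_width"])
piv=np.array([609.3,-270.8,0])
for th in (.3,.42,.54,.66,.78,.9,1.02,1.14):
    ps=th-.1; delta(piv+[36*np.cos(ps),36*np.sin(ps),105],Rdown(ps),o)
```

```text
[ 645.57419004 -268.46470323  105.69817192] [-0.11287208 -0.59449092  0.51843764] 0.2772831298321215
xyz [0.06 0.49 0.07] dr [-0.  -0.1 -7. ] t 18.35
xyz [0.14 0.91 0.07] dr [ -0.   -0.1 -13.9] t 18.35
xyz [0.27 1.32 0.07] dr [  0.   -0.1 -20.8] t 18.35
xyz [0.45 1.72 0.07] dr [  0.   -0.1 -27.6] t 18.35
xyz [0.67 2.09 0.07] dr [  0.   -0.1 -34.5] t 18.35
xyz [0.93 2.43 0.07] dr [  0.   -0.1 -41.4] t 18.35
xyz [1.24 2.74 0.07] dr [  0.   -0.1 -48.3] t 18.35
xyz [1.58 3.   0.07] dr [  0.   -0.1 -55.1] t 18.35
```

Request:
{"api": "drive_tool", "payload": {
  "xyz": [
    [0.06,0.5,0],
    [0.14,0.9,0],
    [0.27,1.3,0],
    [0.45,1.7,0],
    [0.67,2.1,0],
    [0.93,2.4,0],
    [1.24,2.7,0],
    [1.58,3,0]
  ],
  "dr": [
    [0,0,-7],
    [0,0,-14],
    [0,0,-21],
    [0,0,-27.6],
    [0,0,-34.5],
    [0,0,-41.4],
    [0,0,-48.3],
    [0,0,-55]
  ],
  "grip": [0.45,0.45,0.45,0.45,0.45,0.45,0.45,0.45]
}}

```text
t: 19.35
tool_pos: [628.4, -240.3, 105.9]
orientation: [[-0.505, -0.863, 0.0], [-0.863, 0.505, -0.001], [0.001, -0.001, -1.0]]
ft_force: [2.8, -1.5, -2.6]
grip_width: 0.278
```

Run:
```python
from h import *
o=r.get_obs();print(o["tool_pos"],o["ft_force"],o["grip_width"],o["qpos"].round(2))
c=r.camera("wrist"); crop(c,106,84,300,300,2,"w13.png")
piv=np.array([609.3,-270.8,0])
for th in (1.26,1.38,1.5,1.62,1.74,1.86,1.98,2.1):
    ps=th-.1; delta(piv+[36*np.cos(ps),36*np.sin(ps),105.5],Rdown(ps),o)
```

```text
[ 628.43726917 -240.32429124  105.89536769] [ 2.8493417  -1.51839748 -2.60927415] 0.27756701017469654 [-0.47  0.65 -0.    0.92 -0.   -1.52]
xyz [0.02 0.54 0.04] dr [-0.  -0.1 -6.8] t 19.35
xyz [0.1  0.96 0.04] dr [ -0.   -0.1 -13.7] t 19.35
xyz [0.23 1.38 0.04] dr [ -0.   -0.1 -20.5] t 19.35
xyz [0.4  1.77 0.04] dr [ -0.   -0.1 -27.4] t 19.35
xyz [0.62 2.14 0.04] dr [ -0.   -0.1 -34.3] t 19.35
xyz [0.89 2.48 0.04] dr [ -0.   -0.1 -41.2] t 19.35
xyz [1.19 2.79 0.04] dr [ -0.   -0.1 -48.1] t 19.35
xyz [1.53 3.06 0.04] dr [ -0.   -0.1 -54.9] t 19.35
```

View pics/w13.png

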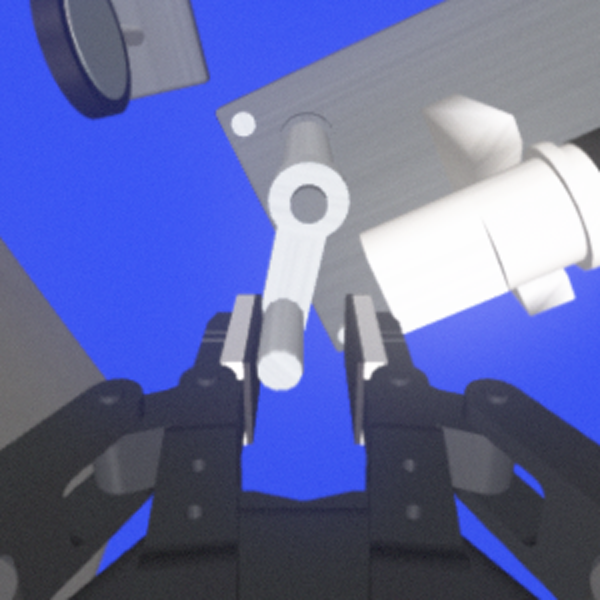

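Request:
{"api": "drive_tool", "payload": {
  "xyz": [
    [0.02,0.5,0],
    [0.1,0.96,0],
    [0.23,1.38,0],
    [0.4,1.77,0],
    [0.62,2.14,0],
    [0.89,2.48,0],
    [0.89,2.48,0],
    [0.89,2.48,0]
  ],
  "dr": [
    [0,0,-6.8],
    [0,0,-13.7],
    [0,0,-20.5],
    [0,0,-27.4],
    [0,0,-34.3],
    [0,0,-41],
    [0,0,-41],
    [0,0,-41]
  ],
  "grip": [0.45,0.45,0.45,0.45,0.45,0.45,0.45,0.45]
}}

```text
t: 20.4
tool_pos: [601.8, -234.7, 105.8]
orientation: [[0.179, -0.984, -0.002], [-0.984, -0.179, -0.0], [-0.0, 0.002, -1.0]]
ft_force: [1.9, -0.4, 0.6]
grip_width: 0.276
```

Run:
```python
from h import *
o=r.get_obs();print(o["tool_pos"],o["ft_force"],o["grip_width"],o["qpos"].round(2))
c=r.camera("wrist"); crop(c,106,84,300,300,2,"w14.png")
piv=np.array([609.3,-270.8,0])
for th in (1.95,2.0,2.1,2.15,2.2):
    ps=th-.1; delta(piv+[36*np.cos(ps),36*np.sin(ps),105.5],Rdown(ps),o)
```

```text
[ 601.81892318 -234.71322836  105.82588757] [ 1.92489739 -0.37848413  0.61229486] 0.276178077718959 [-0.49  0.6  -0.09  0.88 -0.   -2.24]
xyz [0.1  0.27 0.03] dr [ 0.1  0.  -5.7] t 20.4
xyz [0.12 0.45 0.03] dr [ 0.1  0.  -8.5] t 20.4
xyz [0.2  0.8  0.03] dr [  0.1   0.  -14.3] t 20.4
xyz [0.24 0.97 0.03] dr [  0.1   0.  -17.1] t 20.4
xyz [0.3  1.14 0.03] dr [  0.1   0.  -20. ] t 20.4
```

View pics/w14.png

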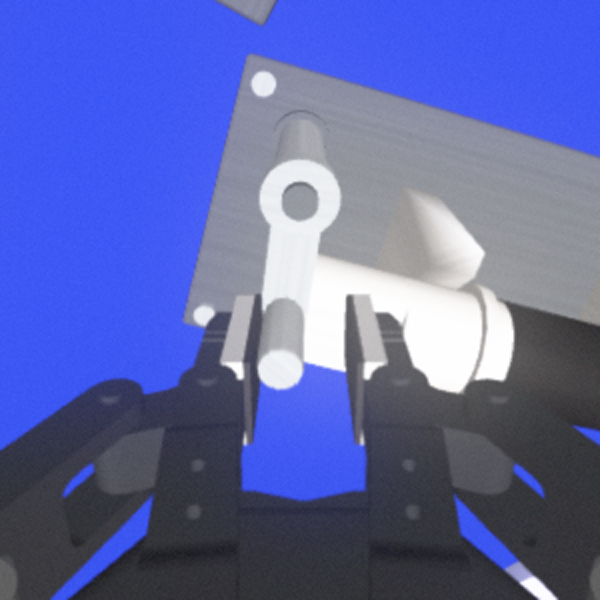

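The bar is already over the key end (bar x about 265–320, above the white tube) at low force, so the flat passes under it. On to the stop.

Request:
{"api": "drive_tool", "payload": {
  "xyz": [
    [0.05,0.15,0],
    [0.1,0.3,0],
    [0.12,0.45,0],
    [0.16,0.6,0],
    [0.2,0.8,0],
    [0.22,0.9,0],
    [0.22,0.9,0],
    [0.22,0.9,0]
  ],
  "dr": [
    [0,0,-3],
    [0,0,-6],
    [0,0,-8.5],
    [0,0,-11.5],
    [0,0,-14],
    [0,0,-15.5],
    [0,0,-15.5],
    [0,0,-15.5]
  ],
  "grip": [0.45,0.45,0.45,0.45,0.45,0.45,0.45,0.45]
}}

```text
t: 21.45
tool_pos: [593.7, -238.0, 105.8]
orientation: [[0.437, -0.899, -0.001], [-0.899, -0.437, 0.001], [-0.001, 0.001, -1.0]]
ft_force: [4.4, 3.8, 2.3]
grip_width: 0.271
```

Run:
```python
from h import *
o=r.get_obs();print(o["tool_pos"],o["ft_force"],o["grip_width"],o["qpos"].round(2))
c=r.camera("wrist"); crop(c,106,84,300,300,2,"w15.png")
```

```text
[ 593.69818228 -237.9609739   105.77806804] [4.36657949 3.77156015 2.3398681 ] 0.2711005675012723 [-0.5   0.59 -0.11  0.87  0.   -2.52]
```

View pics/w15.png

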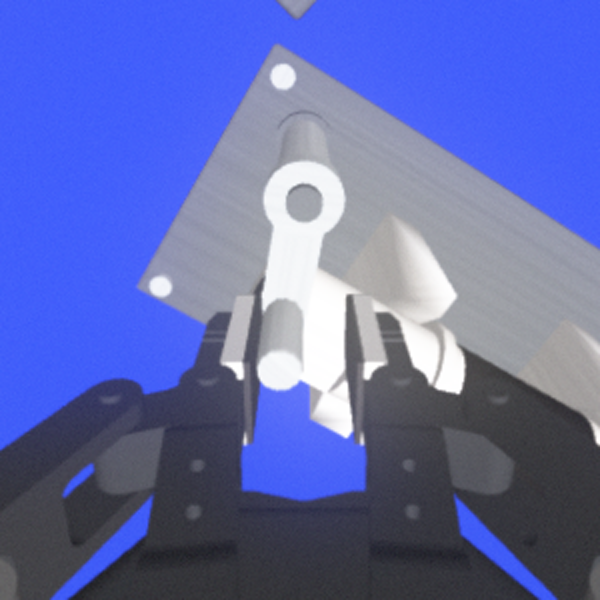

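Request:
{"api": "drive_tool", "payload": {
  "xyz": [
    [0,0.1,0],
    [0,0.2,0],
    [0,0.3,0],
    [0,0.3,0],
    [0,0.3,0],
    [0,0.3,0],
    [0,0.3,0],
    [0,0.3,0]
  ],
  "dr": [
    [0,0,0],
    [0,0,0],
    [0,0,0],
    [0,0,0],
    [0,0,0],
    [0,0,0],
    [0,0,0],
    [0,0,0]
  ],
  "grip": [0.45,0.45,0.45,0.45,0.45,0.45,0.45,0.45]
}}

```text
t: 22.5
tool_pos: [593.5, -238.1, 105.9]
orientation: [[0.439, -0.899, 0.004], [-0.899, -0.439, 0.003], [-0.001, -0.005, -1.0]]
ft_force: [10.7, 7.5, -1.3]
grip_width: 0.279
```

Request:
{"api": "drive_tool", "payload": {
  "xyz": [
    [0,-0.4,0],
    [0,-0.75,0],
    [0,-0.75,0],
    [0,-0.75,-2],
    [0,-0.75,-5],
    [0,-0.75,-8],
    [0,-0.75,-11],
    [0,-0.75,-11]
  ],
  "dr": [
    [0,0,0],
    [0,0,0],
    [0,0,0],
    [0,0,0],
    [0,0,0],
    [0,0,0],
    [0,0,0],
    [0,0,0]
  ],
  "grip": [0.45,0.45,0.45,0.45,0.45,0.45,0.45,0.45]
}}

```text
t: 23.5
tool_pos: [598.2, -237.7, 217.9]
orientation: [[0.437, -0.899, 0.001], [-0.899, -0.437, -0.003], [0.003, 0.0, -1.0]]
ft_force: [0.5, -0.0, -0.3]
grip_width: 0.273
```

Run:
```python
from h import *
o=r.get_obs();print(o["tool_pos"],o["ft_force"])
c=r.camera("wrist"); crop(c,106,84,300,300,2,"w16.png")
piv=np.array([609.3,-270.8]);ps=1.85;pk=np.r_[piv+36*np.array([np.cos(ps),np.sin(ps)]),131]
p=proj(c,pk,o);print("expected peg top at 1.95",((p-[106,84]+.5)*2).round())
c=r.camera("top");crop(c,180,100,190,135,4,"top2.png")
```

```text
[ 598.18065888 -237.67362681  217.91170737] [ 0.48526773 -0.02270924 -0.31926865]
expected peg top at 1.95 [299. 226.]
```

View pics/w16.png

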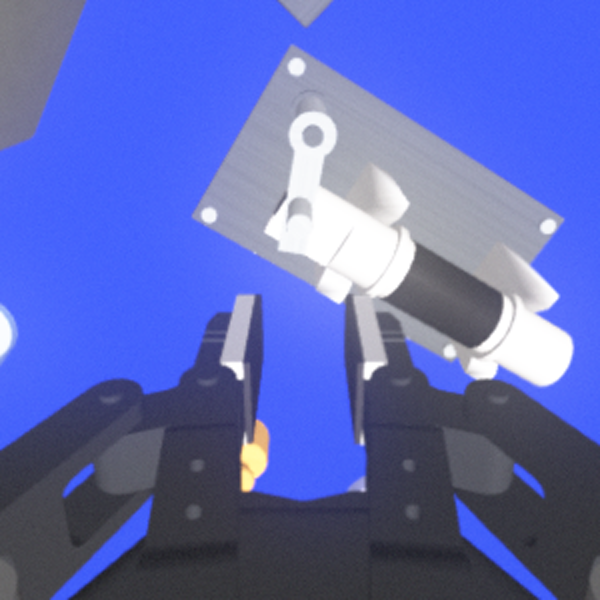

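View pics/top2.png

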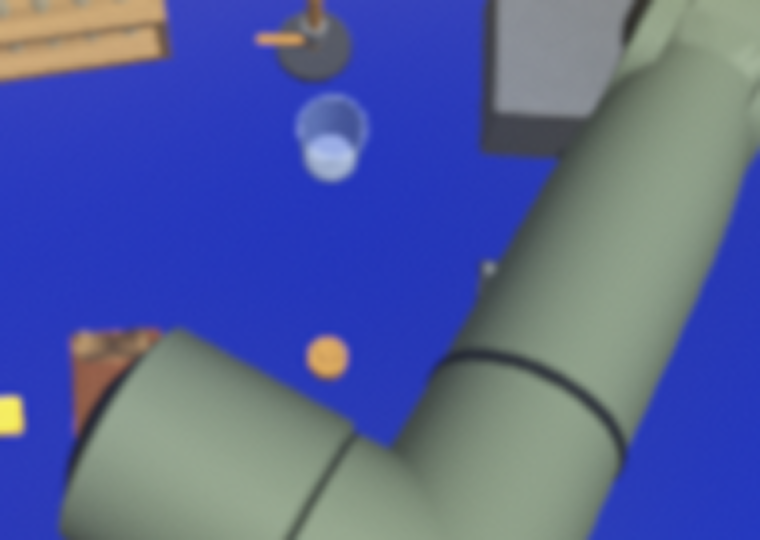

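Run:
```python
from h import *
o=r.get_obs();c=r.camera("wrist"); crop(c,235,130,70,85,8,"w17.png")
for th in (1.57,1.85,1.95):
  ps=th-.1; print(th,[(((proj(c,np.r_[609.3+k*np.cos(ps),-270.8+k*np.sin(ps),z],o)-[235,130])+.5)*8).round() for k,z in ((0,101),(36,131),(60,101))])
```

```text
1.57 [array([208., 151.]), array([ 33., 484.]), array([-52., 567.])]
1.85 [array([208., 151.]), array([120., 520.]), array([ 74., 618.])]
1.95 [array([208., 151.]), array([152., 527.]), array([122., 628.])]
```

View pics/w17.png

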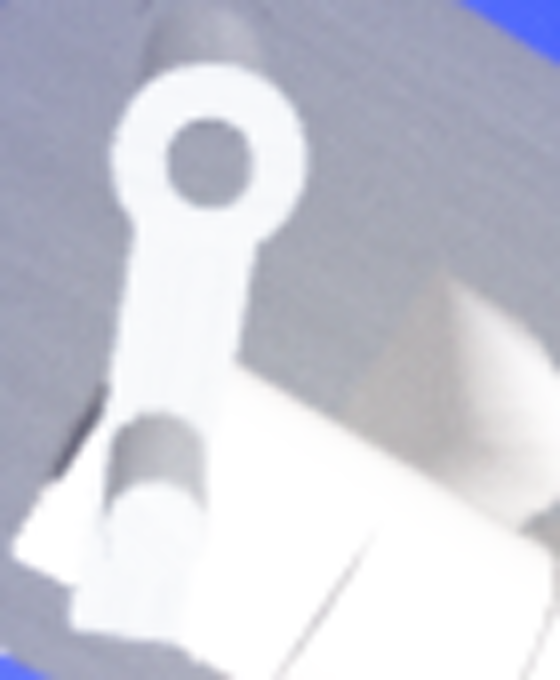

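The shut latch is confirmed. The pivot (209,163), peg top (155,535) and bar tip (128,638) match the prediction for 1.95 rad; for 1.85 the peg would be near x=121. The gripper is clear, so I'm handing in.

Run:
```python
from h import *
o=r.get_obs();print(o["ft_force"],abs(o["qd"]).max());print(r.sign_off())
```

```text
[ 0.35023996  0.12345647 -0.46299784] 0.009248113557278346
the job is handed in; nothing more can be done
None
```

The tube is in the cradle's V's with its key end at the latch, and the latch is shut over the flat at its stop. I handed the job in at about 23.6 s; no verdict came back.

**What I did:**
- I gripped the tube on the rest with the tool tilted to the right, carried it over, and set it in the cradle while rolling it through about 70°.
- A wrist picture showed the flat still about 39° short of up, so I re-gripped and rolled it the rest of the way.
- I caged the peg between half-open jaws and swung the latch round, then backed off and lifted clear.

**Last checks:**
- **Flat:** before latching, the end-face chord measured about 4° past level. That slightly disagrees with the 39.5° I rolled it, but it is within the 9° allowed. The bar then passed over the flat with only about 2 N.
- **Stop:** 3 mm of extra push moved the tool only 0.2 mm while the force rose to about 13 N. The final picture matches the latch at 1.95 rad.
- **Robot:** it is clear and still, with about 0.6 N at the wrist, which is noise.
- **Bystanders:** I moved none knowingly, but I did not re-measure their positions. In the last top view the arm hid several of them; the weight and beaker I could see looked unmoved.

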